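# Set the topping jars on the dessert risers in reverse order of height

## Task

Move the row of four topping jars from the aluminium carrier rack to the row of black display risers, one jar to each, in reverse order of height - the tallest jar on the lowest riser, and so on to the shortest jar on the highest - so that all the lids come level. Set each jar down gently, upright and in the middle of its riser, and leave the bell and the ring ornament where they stand.

Things in the scene. Friction and masses are not known exactly. Their poses are not given: they have to be found in the camera images.
- jar_50: The shortest of four lidded topping jars: white ceramic cylinder with flush flat brass lid, 50 mm tall with lid, 50 mm diameter, 0.13 to 0.4 kg. Origin at the centre of its underside, z up. The four jars start in one straight row, 90 mm apart in any order, in the aluminium carrier rack nearest the robot.
- jar_70: The second shortest of four lidded topping jars: white ceramic cylinder with flush flat brass lid, 70 mm tall with lid, 50 mm diameter, 0.13 to 0.4 kg. Origin at the centre of its underside, z up. Starts in the carrier rack, 370 mm long across the robot's front and 80 mm wide.
- jar_90: The second tallest of four lidded topping jars: white ceramic cylinder with flush flat brass lid, 90 mm tall with lid, 50 mm diameter, 0.13 to 0.4 kg. Origin at the centre of its underside, z up. Starts in the carrier rack, whose floor under the jars is 40 mm above the counter.
- jar_110: The tallest of four lidded topping jars: white ceramic cylinder with flush flat brass lid, 110 mm tall with lid, 50 mm diameter, 0.13 to 0.4 kg. Origin at the centre of its underside, z up. Starts in the carrier rack, whose rims and dividers rise 6 mm above its floor.
- riser_30: The lowest of four black display risers: fixed square box 70 x 70 mm, 30 mm tall, flat brass top without a rim. Origin at the centre of its underside, z up, so its top centre lies 30 mm above the origin. The risers stand in one straight row, 90 mm apart in any order, each a little turned, on a marble slab 10 mm thick beyond the carrier rack.
- riser_50: The second lowest of four black display risers: fixed square box 70 x 70 mm, 50 mm tall, flat brass top without a rim. Origin at the centre of its underside, z up, so its top centre lies 50 mm above the origin. Stands on the marble slab (see riser_30).
- riser_70: The second highest of four black display risers: fixed square box 70 x 70 mm, 70 mm tall, flat brass top without a rim. Origin at the centre of its underside, z up, so its top centre lies 70 mm above the origin. Stands on the marble slab (see riser_30).
- riser_90: The highest of four black display risers: fixed square box 70 x 70 mm, 90 mm tall, flat brass top without a rim. Origin at the centre of its underside, z up, so its top centre lies 90 mm above the origin. Stands on the marble slab (see riser_30).
- bell: Bystander: brass counter bell, 60 mm diameter, 43 mm tall, loose on the counter just past the left (+y) end of the carrier rack. Origin at the centre of its underside.
- ornament: Bystander: brass ornament of three stacked rings on a 44 mm round dark foot, 117 mm tall, about 53 mm across, loose on the right-hand (-y) end of the marble slab, 100 mm from the nearest riser's centre. Origin at the centre of its underside.
Things that resemble listed ones, but are neither listed nor needed, are in the scene too. What is shaped like the jar_90 but blue or green is not meant.

How it is judged:
By the outcome, as a careful person would: the job done as asked, in the order asked, and still so for the second after the job is handed in, with the robot touching nothing.
It also fails if it takes over 106 s, if anything falls off the work surface, if the arm or the gripper's body presses on something with over 40 N, if the wrist force passes 120 N, or if a joint passes its speed limit or range.

## Robot

A 7-joint arm with a two-finger parallel gripper is mounted at the origin on the work surface. World frame = base frame: x ahead of the robot, y to its left, z up, the work surface at z = 0. Lengths are in m, angles in rad, forces in N, time in s.
With the tool pointing down it reaches from about 0.425 to 0.925 m from the base axis. Payload 6.8 kg.
Tool frame: the origin (TCP) lies on the front face of the gripper's body, between the roots of the fingers; the fingertips stand 73 mm ahead of it and the grasp point (between the pads) lies 54 mm ahead of it; z points along the fingers, x is the direction in which the jaws open and shut, and the axes are right-handed (so a half turn about z gives the same grasp; the last joint's range is limited). The gripper opens to 85 mm and grips with 20 to 120 N. Pads are 22 mm wide; open, the fingers measure 114 mm over their backs; the gripper's body (76 mm by 85 mm) begins 54 mm behind the grasp point. The pads swing forward as they close: fully open they stand 13 mm farther back than shut.
Start: joints at [1.089, 0.477, 0.022, 1.555, -0.011, 1.109, -0.083], TCP at [0.246, -0.628, 0.304] pointing down, gripper open.
Joint ranges: [-2.96, 2.96], [-0.34, 2.1], [-1.41, 1.46], [0.24, 2.44], [-1.37, 4.51], [0.17, 1.92], [-2.96, 2.96]. Speed limits (rad/s): [2.39, 2.39, 3.14, 3.14, 3.14, 3.14, 3.14].

## Interface

Orientations are given as a unit quaternion [w, x, y, z].
In Python, from station import get_obs, read_camera, hand_in gives the robot as it stands. The module is installed in compiled form; this text tells all that it offers.
- The arm moves only by the shell command python3 -m creep 'ROWS' [FORCE]. ROWS is JSON, a list that holds one entry, the list of rows, each a list of 7 numbers: the turn, a rotation vector about the tool's x, y, z in rad, then the shift along the tool's x, y, z in m, then the finger opening in m, from 0 to 0.0854. A call has 1 to 20 rows; each row shifts and turns the pose as measured when the row begins, along the tool's axes as they then stand; what a row does not reach is not made up. A row lasts 1/12 s, in which the tool goes at most 41.7 mm and 7.16 degrees, less where a joint would pass 70% of its speed; a pose out of reach is approached as far as the arm can. A call is refused whole if a number of a shift passes 0.0417 or a number of a turn 0.125, either way. A call with a gripper value outside its range is refused whole. The fingers move at their own pace and stop on an object; FORCE is the grip in N (left out, the last holds). Time passes only in rows, so rows that do not move let the fingers close. It gives the time, the measured TCP pose, the force and the opening at its end, in the units of the state.
- get_obs(): the state, without advancing time (a new reading comes with each control period).
- read_camera(name): name is "scene" or "top" or "wrist"; returns a dict with "color" (384x512x3 uint8, red, green, blue), "range_z" (384x512 float32, m along the optical axis (not along the pixel's ray), 0 where there is no reading), "fovy" (degrees; the focal length in pixels is half the picture's height over the tangent of half this angle, whatever the lens; pixels are square), "cx", "cy" (the principal point, pixels), "D" ([k1, k2, p1, p2, k3] as OpenCV has them; the pictures are not rectified), "rvec" (rotation vector, rad) and "tvec" (3), from world to camera coordinates, as OpenCV has them. Camera axes: x right, y down, z forward; pixel columns grow to the right and rows downward; lengths in m; the calibration is good to about 2 mm. A picture is of the moment at which its call begins.
- hand_in(): hands the job in, once; it reports no verdict.
The state is a dict: "t": time; "q": joint angles; "joint_vel": joint speeds; "joint_torque": joint torques, N m; "eef_pos": TCP position; "tool_rot": TCP orientation; "contact_force": force on the tool from outside, world axes, zero at the start; "torque": the same for the moment, N m; "gripper_width": opening from 0.0 (shut) to 1.0 (fully open).
Only numpy, scipy, OpenCV 4.12 (cv2) and the standard library are available. Lean on these libraries where they do the work, as an engineer would, in place of code of your own. Each camera call takes 0.05 s, during which the arm holds its last target.

## Working session

There is one attempt and no reset: what is moved stays moved. The work goes in short steps, Python scripts to look and compute and a shell command to move; the robot and the scene stay as the last step left them, time stands still between calls to the robot, and variables do not carry over. Pictures are saved under pics/ and viewed, and the job is handed in when it is done.

```bash
mkdir -p pics; cat > h.py <<'E'
import numpy as np,cv2
from station import get_obs,read_camera,hand_in
def cap(n,f):
    c=read_camera(n); cv2.imwrite(f'pics/{f}.png',c['color'][:,:,::-1]); np.savez(f'pics/{f}.npz',**c); return c
def world(c):
    H,W=c['range_z'].shape
    f=H/2/np.tan(np.radians(float(c['fovy']))/2)
    K=np.array([[f,0,float(c['cx'])],[0,f,float(c['cy'])],[0,0,1]])
    u,v=np.meshgrid(np.arange(W),np.arange(H))
    p=cv2.undistortPoints(np.stack([u,v],-1).reshape(-1,1,2).astype(float),K,np.array(c['D'],float)).reshape(H,W,2)
    z=c['range_z'].astype(float)
    P=np.dstack([p[...,0]*z,p[...,1]*z,z])
    R=cv2.Rodrigues(np.array(c['rvec'],float))[0]
    X=(P-np.array(c['tvec'],float).reshape(3))@R
    X[z==0]=np.nan
    return X
E
python3 - <<'E'
from h import *
o=get_obs();print({k:np.round(v,3) for k,v in o.items()})
for n in('scene','top','wrist'):
    c=cap(n,n+'0'); X=world(c); print(n,c['fovy'],np.array(c['tvec']).round(3),np.nanmin(X,(0,1)).round(3),np.nanmax(X,(0,1)).round(3))
E
```

```text
{'t': np.float64(0.0), 'q': array([ 1.089,  0.478,  0.022,  1.556, -0.011,  1.109, -0.083]), 'joint_vel': array([-0.001, -0.   , -0.001, -0.001,  0.   ,  0.001,  0.001]), 'joint_torque': array([ 0.0000e+00, -5.9645e+01,  1.6080e+00, -2.8120e+01,  1.2000e-02,
        9.0000e-03, -0.0000e+00]), 'eef_pos': array([ 0.246, -0.628,  0.303]), 'tool_rot': array([-0.   ,  0.826, -0.563, -0.001]), 'contact_force': array([-0.436,  0.921,  1.056]), 'torque': array([-0.014, -0.   ,  0.041]), 'gripper_width': np.float64(0.998)}
scene 52.161400767578016 [-0.284 -0.171  1.227] [-2.146 -0.562 -0.756] [0.971 2.693 0.427]
top 48.485971150473844 [0.011 0.508 1.014] [ 0.007 -1.389 -0.773] [1.679 1.249 0.189]
wrist 71.77077183752986 [-0.675 -0.039  0.38 ] [-1.43  -1.61  -0.757] [0.58  0.368 0.335]
```

View pics/top0.png

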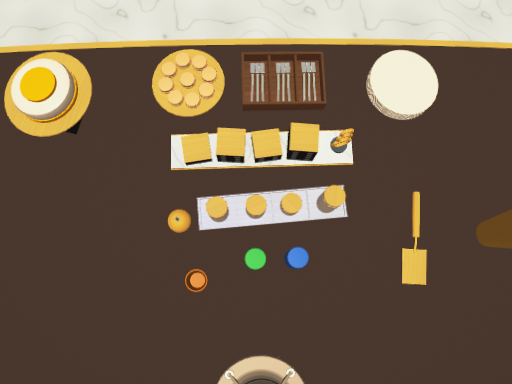

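View pics/scene0.png

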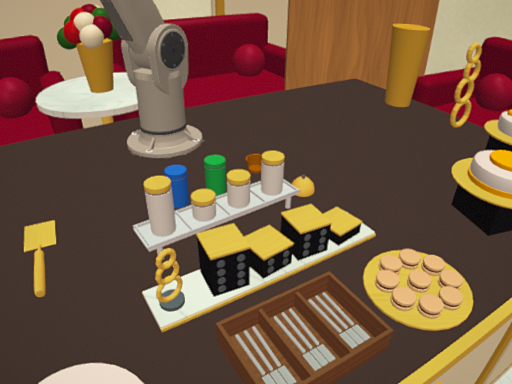

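The top view shows the jars at about (217,208), (256,206), (291,204) and (334,197). The risers are at (196,149), (231,145), (266,145) and (304,142), the ornament at (341,143) and the bell at (179,221). Next I measure them.

```bash
python3 - <<'E'
from h import *
from scipy import ndimage as nd
for n in('top0','scene0'):
    c=dict(np.load(f'pics/{n}.npz')); X=world(c); col=c['color'].astype(int)
    hsv=cv2.cvtColor(c['color'],cv2.COLOR_RGB2HSV)
    print(n)
    m=(hsv[...,0]>12)&(hsv[...,0]<32)&(hsv[...,1]>100)&(hsv[...,2]>90)&(X[...,2]>0.03)&(X[...,2]<.2)&(X[...,0]>.3)&(X[...,0]<.85)&(abs(X[...,1])<.4)
    L,k=nd.label(m)
    for i in range(1,k+1):
        s=L==i
        if s.sum()<60: continue
        P=X[s]; zt=np.median(P[:,2]); Q=P[abs(P[:,2]-zt)<.006]
        r=cv2.minAreaRect((Q[:,:2]*1000).astype(np.float32))
        print(s.sum(),len(Q),'z %.4f'%zt,'mean',Q.mean(0).round(4),'rect',np.round(r[0],1),np.round(r[1],1),round(r[2],1), 'px',np.round(np.argwhere(s).mean(0)[::-1]))
E
```

```text
top0
802 784 z 0.0986 mean [ 0.6385 -0.1201  0.0987] rect [ 638.7 -119.9] [69.8 72.3] 85.4 px [304. 137.]
768 766 z 0.0784 mean [0.6357 0.0589 0.0785] rect [636.4  58.8] [69.2 71.8] 85.6 px [230. 142.]
743 733 z 0.0587 mean [ 0.6369 -0.0308  0.0586] rect [637.3 -31.9] [70.9 70.2] 6.6 px [266. 143.]
200 25 z 0.0890 mean [ 0.6409 -0.2167  0.089 ] rect [ 642.4 -222.6] [ 7.1 41.9] 12.4 px [344. 136.]
719 717 z 0.0385 mean [0.6343 0.1488 0.0386] rect [634.8 148.9] [71.9 68.8] 8.5 px [196. 147.]
377 374 z 0.1486 mean [ 0.4831 -0.1747  0.1485] rect [ 482.9 -175.4] [47.7 49. ] 43.3 px [334. 196.]
335 318 z 0.0885 mean [ 0.4782 -0.0842  0.0886] rect [478.  -84.5] [45.9 47.7] 84.8 px [291. 203.]
351 341 z 0.1086 mean [0.4721 0.0015 0.1086] rect [472.9   1.7] [44.3 49.8] 88.6 px [255. 205.]
370 360 z 0.1286 mean [0.4655 0.0913 0.1286] rect [465.5  91.1] [47.6 46.6] 43.8 px [216. 207.]
103 100 z 0.0324 mean [0.4507 0.1942 0.0327] rect [451.5 195.3] [27.  32.1] 31.1 px [178. 219.]
scene0
272 231 z 0.1301 mean [0.4726 0.0892 0.1298] rect [470.1  90.4] [48.9 48.5] 49.5 px [272. 158.]
306 267 z 0.11
[... 284 characters left out ...]
.]
351 311 z 0.0901 mean [ 0.4848 -0.0863  0.0898] rect [482.1 -84.9] [48.6 49. ] 28.2 px [202. 197.]
1463 862 z 0.0793 mean [0.6408 0.058  0.0802] rect [637.9  59.5] [71.7 73.1] 86.5 px [320. 220.]
2190 1190 z 0.0990 mean [ 0.6436 -0.1217  0.1002] rect [ 640.9 -120.6] [70.7 72.5] 84.2 px [243. 242.]
685 76 z 0.0872 mean [ 0.6493 -0.2259  0.0879] rect [ 646.3 -223.2] [ 9.1 41.7] 14.5 px [167. 271.]
753 753 z 0.0457 mean [ 0.7796 -0.0974  0.0457] rect [799.1 -80.2] [220.4 100.8] 90.0 px [275. 314.]
169 169 z 0.0398 mean [ 0.8045 -0.0446  0.0399] rect [802.4 -44.6] [94.2  7.9] 0.4 px [315. 312.]
214 214 z 0.0399 mean [ 0.8055 -0.1158  0.0399] rect [ 802.6 -115.7] [94.4  7.2] 0.8 px [277. 331.]
```

```bash
cat > st.py <<'E'
from h import *
from scipy.spatial.transform import Rotation as Ro
import sys
o=get_obs(); q=o['tool_rot']; R=Ro.from_quat([q[1],q[2],q[3],q[0]])
M=R.as_matrix()
print('t %.2f'%o['t'],'pos',o['eef_pos'].round(4),'F',o['contact_force'].round(1),'w %.3f'%o['gripper_width'],'q',o['q'].round(2))
# rotation needed (tool axes) to yaw given (deg, default 0), pointing down
T=np.array([[1,0,0],[0,-1,0],[0,0,-1]],float)
print('turn to yaw0',Ro.from_matrix(M.T@T).as_rotvec().round(4))
if len(sys.argv)>3:
    t=np.array(list(map(float,sys.argv[1:4])));print('tool shift',(M.T@(t-o['eef_pos'])).round(4))
E
python3 st.py
python3 -m creep '[[[0,0,-0.12,0,0,0,0.085],[0,0,-0.12,0,0,0,0.085],[0,0,-0.12,0,0,0,0.085],[0,0,-0.12,0,0,0,0.085],[0,0,-0.12,0,0,0,0.085],[0,0,-0.12,0,0,0,0.085],[0,0,-0.12,0,0,0,0.085],[0,0,-0.12,0,0,0,0.085],[0,0,-0.12,0,0,0,0.085],[0,0,-0.12,0,0,0,0.085]]]' 60
python3 st.py 0.40 -0.04 0.40
```

```text
t 0.15 pos [ 0.2464 -0.6281  0.3032] F [ 1.  -0.1  0.2] w 0.998 q [ 1.09  0.48  0.02  1.56 -0.01  1.11 -0.08]
turn to yaw0 [-7.000e-04  1.200e-03 -1.197e+00]
t: 0.98
eef_pos: [0.2456, -0.626, 0.2986]
tool_rot: [-0.004, 1.0, 0.024, -0.002]
contact_force: [0.4, -0.2, 0.9]
gripper_width: 0.993
t 0.98 pos [ 0.2456 -0.626   0.2986] F [ 0.4 -0.2  0.9] w 0.993 q [ 1.27  0.49 -0.24  1.55  0.13  1.13  1.05]
turn to yaw0 [-0.0085  0.0047  0.0488]
tool shift [ 0.1823 -0.5786 -0.0972]
```

```bash
python3 -m creep '[[[0,0,0.025,0.019,-0.035,-0.01,0.085],[0,0,0.025,0.019,-0.035,-0.01,0.085],[0,0,0,0.019,-0.035,0,0.085],[0,0,0,0.019,-0.035,0,0.085],[0,0,0,0.019,-0.035,0,0.085],[0,0,0,0.019,-0.035,0,0.085],[0,0,0,0.019,-0.035,0,0.085],[0,0,0,0.019,-0.035,0,0.085],[0,0,0,0.019,-0.035,0,0.085],[0,0,0,0.019,-0.035,0,0.085],[0,0,0,0,0,0,0.085],[0,0,0,0,0,0,0.085]]]'
python3 st.py 0.484 -0.1755 0.35
python3 - <<'E'
from h import *
c=cap('wrist','wrist1'); R=cv2.Rodrigues(np.array(c['rvec'],float))[0];print((-R.T@np.array(c['tvec']).reshape(3)).round(3),R.round(2))
E
```

```text
t: 1.98
eef_pos: [0.4351, -0.2598, 0.3167]
tool_rot: [-0.005, 1.0, -0.0, -0.005]
contact_force: [-0.9, -1.9, -0.2]
gripper_width: 0.994
t 1.98 pos [ 0.4351 -0.2598  0.3167] F [-0.9 -1.9 -0.2] w 0.994 q [ 0.8   0.22 -0.44  1.91  0.1   1.05  0.32]
turn to yaw0 [-0.0105  0.0092 -0.0003]
tool shift [ 0.0486 -0.0847 -0.0329]
[ 0.436 -0.187  0.388] [[ 1.    0.   -0.01]
 [ 0.   -0.96  0.28]
 [-0.01 -0.28 -0.96]]
```

View pics/wrist1.png

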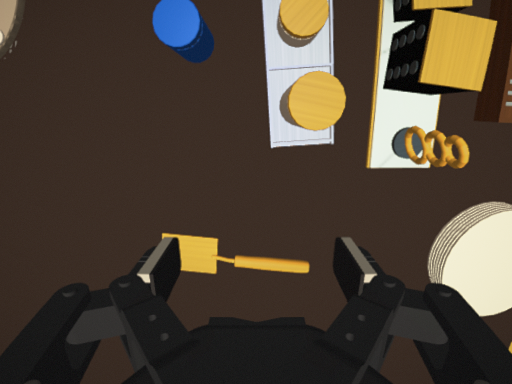

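Wrist view: jar_110's lid is at (316,100), with jar_50's lid above it at (303,15). Riser_90 is at the right (457,50) and the ornament at (435,148).

```bash
cat > lids.py <<'E'
from h import *
from scipy import ndimage as nd
import sys
def lids(c,x0=.3,x1=.75):
    X=world(c); hsv=cv2.cvtColor(c['color'],cv2.COLOR_RGB2HSV); H,W=hsv.shape[:2]
    m=(hsv[...,0]>12)&(hsv[...,0]<32)&(hsv[...,1]>100)&(hsv[...,2]>90)&(X[...,2]>0.03)&(X[...,2]<.35)&(X[...,0]>x0)&(X[...,0]<x1)&(abs(X[...,1])<.4)
    L,k=nd.label(m)
    for i in range(1,k+1):
        s=L==i
        if s.sum()<60: continue
        a=np.argwhere(s); edge=a.min()==0 or (a[:,0].max()==H-1) or a[:,1].max()==W-1
        P=X[s]; zt=np.percentile(P[:,2],70); Q=P[abs(P[:,2]-zt)<.006]
        if len(Q)<40: continue
        r=cv2.minAreaRect((Q[:,:2]*1000).astype(np.float32)); e=cv2.minEnclosingCircle((Q[:,:2]*1000).astype(np.float32))
        print(len(Q),'EDGE' if edge else '','z %.4f'%zt,'rect',np.round(r[0],1),np.round(r[1],1),round(r[2],1),'circ',np.round(e[0],1),round(2*e[1],1),'px',np.round(a.mean(0)[::-1]))
if __name__=='__main__':
    for n in sys.argv[2:]:
        print(n); lids(cap(n,n+sys.argv[1]))
E
python3 - <<'E'
from lids import *
lids(dict(np.load('pics/wrist1.npz')))
E
python3 -m creep '[[[-0.01,0.01,0,0.02,-0.035,-0.01,0.085],[0,0,0,0.02,-0.035,-0.01,0.085],[0,0,0,0.006,-0.012,-0.01,0.085],[0,0,0,0,0,0,0.085],[0,0,0,0,0,0,0.085]]]'
python3 st.py 0.485 -0.1755 0.25; python3 lids.py 2 wrist
```

```text
1538 EDGE z 0.0911 rect [480.6 -92.7] [49.5 34.3] 1.1 circ [480.5 -85.3] 49.7 px [303.  17.]
4727 EDGE z 0.1011 rect [ 640.1 -120.3] [71.3 72.2] 84.6 circ [ 639.9 -119.7] 99.5 px [455.  46.]
2672  z 0.1511 rect [ 485.6 -175.6] [48.  49.1] 89.9 circ [ 485.4 -175.6] 49.6 px [316. 100.]
222  z 0.1053 rect [ 646.1 -222.5] [ 9.5 35.5] 16.5 circ [ 645.4 -222.7] 35.6 px [440. 148.]
t: 2.45
eef_pos: [0.4792, -0.1838, 0.3458]
tool_rot: [-0.0, 1.0, -0.006, -0.001]
contact_force: [-0.4, -0.7, -0.3]
gripper_width: 0.997
t 2.45 pos [ 0.4792 -0.1838  0.3458] F [-0.4 -0.7 -0.3] w 0.997 q [ 0.68  0.21 -0.49  1.86  0.11  1.1   0.13]
turn to yaw0 [-0.0006  0.0014 -0.0121]
tool shift [ 0.0059 -0.0083  0.0958]
wrist
1015 EDGE z 0.1111 rect [474.9 -11.4] [24.2 48.1] 89.0 circ [475.1  -2.4] 48.4 px [250.  12.]
3375  z 0.0612 rect [639.2 -30.7] [72.  70.6] 6.9 circ [639.1 -30.4] 98.0 px [384.  45.]
1428  z 0.0912 rect [480.9 -83.9] [47.6 46.6] 89.5 circ [480.9 -84.2] 48.6 px [257.  88.]
3572  z 0.1012 rect [ 640.4 -120.2] [70.6 71.6] 84.0 circ [ 640.8 -120.7] 97.7 px [393. 119.]
1752  z 0.1511 rect [ 485.6 -175.4] [48.8 48.8] 1.6 circ [ 485.7 -175.8] 50.0 px [262. 176.]
159  z 0.1045 rect [ 646.1 -223.2] [10.3 35.4] 19.8 circ [ 646.7 -223. ] 36.0 px [382. 198.]
```

View pics/wrist2.png

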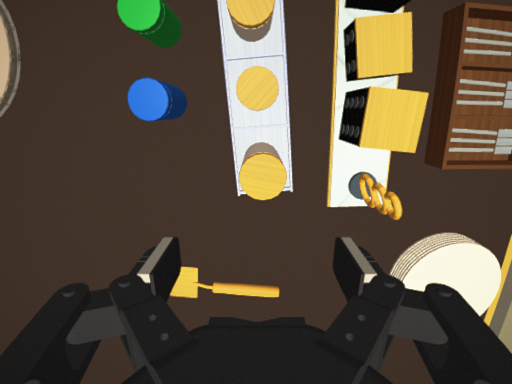

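```bash
python3 -m creep '[[[0,0,-0.012,0.0065,-0.0083,0.015,0.085],[0,0,0,0,0,0.03,0.085],[0,0,0,0,0,0.03,0.085],[0,0,0,0,0,0.03,0.085],[0,0,0,0,0,0.02,0.085],[0,0,0,0,0,0,0.085],[0,0,0,0,0,0,0.085]]]'
python3 st.py 0.4855 -0.1756 0.181
```

```text
t: 3.08
eef_pos: [0.4785, -0.1924, 0.2131]
tool_rot: [0.002, 1.0, -0.012, -0.003]
contact_force: [-0.4, -0.5, 0.9]
gripper_width: 0.999
t 3.08 pos [ 0.4785 -0.1924  0.2131] F [-0.4 -0.5  0.9] w 0.999 q [ 0.64  0.37 -0.46  1.99  0.23  0.83  0.03]
turn to yaw0 [ 0.0045  0.0058 -0.0236]
tool shift [ 0.0068 -0.0171  0.032 ]
```

```bash
python3 -m creep '[[[0.004,0.005,-0.022,0.0065,-0.0165,0,0.085],[0,0,0,0,0,0,0.085],[0,0,0,0,0,0,0.085]]]'
python3 st.py 0.4855 -0.1756 0.181
```

```text
t: 3.33
eef_pos: [0.4853, -0.1786, 0.2148]
tool_rot: [0.001, 1.0, -0.003, 0.0]
contact_force: [0.1, 0.2, 0.1]
gripper_width: 0.998
t 3.33 pos [ 0.4853 -0.1786  0.2148] F [0.1 0.2 0.1] w 0.998 q [ 0.62  0.37 -0.47  1.99  0.23  0.83  0.02]
turn to yaw0 [ 0.0019 -0.0003 -0.0058]
tool shift [ 0.0001 -0.0031  0.0338]
```

```bash
python3 -m creep '[[[0,0,-0.005,0,-0.004,0.008,0.085],[0,0,0,0,-0.001,0.01,0.085],[0,0,0,0,-0.001,0.01,0.085],[0,0,0,0,0,0.006,0.085],[0,0,0,0,0,0,0.085]]]'
python3 st.py 0.4855 -0.1756 0.181
```

```text
t: 3.75
eef_pos: [0.4872, -0.1725, 0.1807]
tool_rot: [0.002, 1.0, -0.0, 0.003]
contact_force: [-0.3, -0.3, 0.2]
gripper_width: 0.995
t 3.75 pos [ 0.4872 -0.1725  0.1807] F [-0.3 -0.3  0.2] w 0.995 q [ 0.59  0.42 -0.45  2.02  0.27  0.76 -0.02]
turn to yaw0 [ 0.0045 -0.0064 -0.0001]
tool shift [-0.0017  0.0031 -0.0003]
```

Corrected, then close with force 40 N.

```bash
python3 -m creep '[[[0.004,-0.006,0,-0.0017,0.0031,0,0.085],[0,0,0,0,0,0,0.085]]]'
python3 st.py 0.4855 -0.1756 0.181
python3 -m creep '[[[0,0,0,0,0,0,0.055],[0,0,0,0,0,0,0.053],[0,0,0,0,0,0,0.04],[0,0,0,0,0,0,0.04],[0,0,0,0,0,0,0.04],[0,0,0,0,0,0,0.04],[0,0,0,0,0,0,0.04],[0,0,0,0,0,0,0.04]]]' 45
python3 st.py 0.4855 -0.1756 0.181; python3 lids.py 3 wrist
```

```text
t: 3.92
eef_pos: [0.4849, -0.1756, 0.1796]
tool_rot: [-0.0, 1.0, 0.0, -0.001]
contact_force: [-0.0, 0.7, -0.1]
gripper_width: 0.996
t 3.92 pos [ 0.4849 -0.1756  0.1796] F [-0.   0.7 -0.1] w 0.996 q [ 0.6   0.42 -0.45  2.02  0.26  0.76 -0.01]
turn to yaw0 [-0.0005  0.0022  0.0005]
tool shift [ 0.0006 -0.     -0.0014]
t: 4.58
eef_pos: [0.485, -0.1763, 0.1802]
tool_rot: [-0.0, 1.0, -0.0, -0.001]
contact_force: [-0.2, -1.0, -1.4]
gripper_width: 0.577
t 4.58 pos [ 0.485  -0.1763  0.1802] F [-0.2 -1.  -1.4] w 0.577 q [ 0.6   0.42 -0.45  2.02  0.26  0.76 -0.01]
turn to yaw0 [-0.0002  0.0013 -0.0006]
tool shift [ 0.0005 -0.0007 -0.0008]
wrist
4696 EDGE z 0.0611 rect [634.9 -46. ] [60.2 40.9] 6.9 circ [634.9 -46.6] 71.3 px [473.  30.]
6117  z 0.0911 rect [480.9 -84.3] [48.6 48.5] 47.3 circ [480.8 -84.1] 49.6 px [249.  76.]
6374 EDGE z 0.1011 rect [ 627.4 -119.1] [70.5 47. ] 85.4 circ [ 628.1 -119.5] 83.3 px [484. 146.]
8251  z 0.1510 rect [ 484.8 -174.6] [50.1 47.5] 6.7 circ [ 485.4 -176.8] 52.3 px [256. 273.]
586 EDGE z 0.1049 rect [ 646.4 -221.6] [10.8 36.1] 14.7 circ [ 645.3 -221.9] 36.1 px [468. 279.]
```

View pics/wrist3.png

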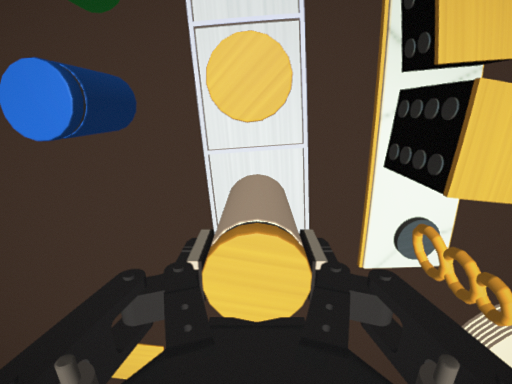

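Jar_110 is gripped at 49 mm; its lid is at (256,273) between the pads. Next I lift and carry it to riser_30.

```bash
python3 -m creep '[[[0,0,0,0,0,-0.006,0.04],[0,0,0,0,0,-0.012,0.04],[0,0,0,0,0,-0.02,0.04],[0,0,0,0,0,-0.02,0.04],[0,0,0,0,0,-0.02,0.04],[0,0,0,0,0,-0.02,0.04],[0,0,0,0,0,-0.015,0.04],[0,0,0,0,0,-0.005,0.04],[0,0,0,0,0,0,0.04]]]'
python3 st.py 0.636 0.149 0.295
```

```text
t: 5.38
eef_pos: [0.4837, -0.175, 0.3088]
tool_rot: [-0.001, 1.0, 0.001, -0.002]
contact_force: [0.5, -0.7, -2.2]
gripper_width: 0.575
t 5.38 pos [ 0.4837 -0.175   0.3088] F [ 0.5 -0.7 -2.2] w 0.575 q [ 0.66  0.25 -0.5   1.9   0.14  1.03  0.1 ]
turn to yaw0 [-0.0014  0.0033  0.0014]
tool shift [ 0.1528 -0.3237  0.0137]
```

```bash
python3 -m creep '[[[0,0,0,0.006,-0.012,0,0.04],[0,0,0,0.01,-0.02,0,0.04],[0,0,0,0.013,-0.027,0,0.04],[0,0,0,0.013,-0.027,0,0.04],[0,0,0,0.013,-0.027,0,0.04],[0,0,0,0.013,-0.027,0,0.04],[0,0,0,0.013,-0.027,0,0.04],[0,0,0,0.013,-0.027,0,0.04],[0,0,0,0.013,-0.027,0,0.04],[0,0,0,0.013,-0.027,0,0.04],[0,0,0,0.013,-0.027,0,0.04],[0,0,0,0.01,-0.02,0,0.04],[0,0,0,0.006,-0.012,0,0.04],[0,0,0,0,0,0,0.04],[0,0,0,0,0,0,0.04]]]'
python3 st.py 0.636 0.149 0.2; python3 lids.py 4 wrist
```

```text
t: 6.63
eef_pos: [0.6322, 0.1416, 0.2929]
tool_rot: [0.001, 1.0, -0.003, -0.013]
contact_force: [0.2, -0.2, -2.8]
gripper_width: 0.578
t 6.63 pos [0.6322 0.1416 0.2929] F [ 0.2 -0.2 -2.8] w 0.578 q [ 0.09  0.52 -0.57  1.59  0.29  1.15 -0.55]
turn to yaw0 [ 0.0015  0.0264 -0.006 ]
tool shift [ 0.0062 -0.0075  0.0927]
wrist
511  z 0.0347 rect [454.4 195.7] [34.  34.2] 68.6 circ [454.7 195.8] 36.1 px [121. 129.]
2419  z 0.0412 rect [636.7 149.4] [69.2 70.3] 8.4 circ [636.8 149.4] 96.6 px [267. 159.]
230  z 0.0357 rect [315.9 149.5] [30.7 52.9] 0.2 circ [305.3 149.5] 53.5 px [ 31. 165.]
1684  z 0.1310 rect [468.8  92.8] [49.1 48.8] 17.0 circ [469.   92.4] 50.8 px [102. 237.]
8199  z 0.2637 rect [631.7 143.5] [47.3 49.9] 88.5 circ [631.9 141.3] 52.3 px [256. 273.]
597  z 0.0911 rect [484.9 -85.9] [50.4 34. ] 51.9 circ [480.8 -82.8] 51.5 px [153. 340.]
```

View pics/wrist4.png

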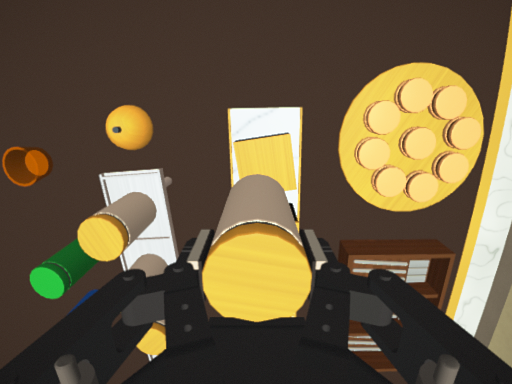

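```bash
python3 -m creep '[[[0,0.025,-0.006,0.004,-0.0077,0.01,0.04],[0,0,0,0,0,0.015,0.04],[0,0,0,0,0,0.015,0.04],[0,0,0,0,0,0.015,0.04],[0,0,0,0,0,0.012,0.04],[0,0,0,0,0,0.005,0.04],[0,0,0,0,0,0,0.04],[0,0,0,0,0,0,0.04]]]'
python3 st.py 0.6366 0.1493 0.181
```

```text
t: 7.35
eef_pos: [0.635, 0.1342, 0.2183]
tool_rot: [0.005, 1.0, -0.008, -0.0]
contact_force: [-0.7, -0.1, -2.1]
gripper_width: 0.572
t 7.35 pos [0.635  0.1342 0.2183] F [-0.7 -0.1 -2.1] w 0.572 q [ 0.07  0.58 -0.54  1.67  0.35  1.   -0.6 ]
turn to yaw0 [ 0.0105  0.0007 -0.0152]
tool shift [ 0.0014 -0.0155  0.0371]
```

```bash
python3 -m creep '[[[0.01,0,-0.015,0.0015,-0.0155,0,0.04],[0,0,0,0,0,0,0.04],[0,0,0,0,-0.001,0.008,0.04],[0,0,0,0,-0.001,0.008,0.04],[0,0,0,0,-0.001,0.006,0.04],[0,0,0,0,0,0,0.04],[0,0,0,0,0,0,0.04]]]'
python3 st.py 0.6366 0.1493 0.181
```

```text
t: 7.93
eef_pos: [0.6383, 0.1544, 0.197]
tool_rot: [-0.001, 1.0, 0.0, 0.002]
contact_force: [0.1, -0.7, -2.0]
gripper_width: 0.575
t 7.93 pos [0.6383 0.1544 0.197 ] F [ 0.1 -0.7 -2. ] w 0.575 q [ 0.05  0.61 -0.54  1.67  0.37  0.96 -0.62]
turn to yaw0 [-0.0013 -0.004   0.0004]
tool shift [-0.0018  0.0051  0.016 ]
```

```bash
python3 -m creep '[[[0,-0.004,0,-0.0018,0.005,0.005,0.04],[0,0,0,0,0,0.004,0.04],[0,0,0,0,0,0,0.04]]]'
python3 st.py 0.6366 0.1493 0.181
```

```text
t: 8.18
eef_pos: [0.6363, 0.1487, 0.1869]
tool_rot: [-0.0, 1.0, 0.0, -0.0]
contact_force: [-0.3, -0.1, -2.7]
gripper_width: 0.573
t 8.18 pos [0.6363 0.1487 0.1869] F [-0.3 -0.1 -2.7] w 0.573 q [ 0.05  0.62 -0.53  1.68  0.37  0.94 -0.62]
turn to yaw0 [-0.0009  0.0008  0.0004]
tool shift [ 0.0003 -0.0006  0.0059]
```

```bash
python3 -m creep '[[[0,0,0,0,0,0.003,0.04],[0,0,0,0,0,0.0015,0.04],[0,0,0,0,0,0,0.04]]]'
python3 st.py 0.6366 0.1493 0.181;python3 lids.py 5 wrist
```

```text
t: 8.43
eef_pos: [0.6364, 0.1479, 0.1818]
tool_rot: [-0.0, 1.0, -0.0, -0.0]
contact_force: [0.3, 0.4, -2.1]
gripper_width: 0.572
t 8.43 pos [0.6364 0.1479 0.1818] F [ 0.3  0.4 -2.1] w 0.572 q [ 0.05  0.63 -0.53  1.68  0.38  0.94 -0.62]
turn to yaw0 [-0.0005  0.0009 -0.0007]
tool shift [ 0.0002 -0.0014  0.0008]
wrist
1003  z 0.0346 rect [455.3 195.9] [33.9 33.3] 89.4 circ [454.5 196.1] 36.0 px [ 47. 144.]
2682  z 0.0412 rect [636.6 149.5] [70. 70.] 8.4 circ [636.  149.9] 97.3 px [257. 179.]
8232  z 0.1526 rect [636.2 149.8] [50.4 46.9] 10.0 circ [637.  147.8] 52.0 px [257. 274.]
1668 EDGE z 0.1307 rect [481.8  89.4] [49.5 24.4] 74.6 circ [472.4  92. ] 49.6 px [ 16. 324.]
```

Riser at (636.6,149.5); jar y is ~1.5 mm low. Nudge and lower.

```bash
python3 -m creep '[[[0,0,0,0,-0.0014,0.0005,0.04],[0,0,0,0,0,0.0005,0.04],[0,0,0,0,0,0.0005,0.04]]]'
python3 st.py 0.6366 0.1493 0.180
python3 -m creep '[[[0,0,0,0,0,0.0005,0.04],[0,0,0,0,0,0,0.04]]]'
python3 st.py 0.6366 0.1493 0.180
```

```text
t: 8.73
eef_pos: [0.6367, 0.1497, 0.1808]
tool_rot: [-0.0, 1.0, -0.0, 0.0]
contact_force: [0.4, -0.1, -1.8]
gripper_width: 0.571
t 8.73 pos [0.6367 0.1497 0.1808] F [ 0.4 -0.1 -1.8] w 0.571 q [ 0.05  0.63 -0.53  1.68  0.38  0.93 -0.63]
turn to yaw0 [-0.0009 -0.     -0.0006]
tool shift [-0.0001  0.0004  0.0008]
t: 8.9
eef_pos: [0.6367, 0.15, 0.1804]
tool_rot: [-0.001, 1.0, -0.0, 0.0]
contact_force: [-0.3, 1.0, -2.2]
gripper_width: 0.575
t 8.90 pos [0.6367 0.15   0.1804] F [-0.3  1.  -2.2] w 0.575 q [ 0.05  0.63 -0.53  1.68  0.38  0.93 -0.63]
turn to yaw0 [-0.0011 -0.0003 -0.0003]
tool shift [-0.0001  0.0007  0.0004]
```

```bash
python3 -m creep '[[[0,0,0,0,0.0005,0.001,0.04],[0,0,0,0,0,0.0005,0.04],[0,0,0,0,0,0,0.04]]]'
python3 st.py 0.6366 0.1493 0.180
```

```text
t: 9.15
eef_pos: [0.6368, 0.1501, 0.1804]
tool_rot: [-0.001, 1.0, -0.0, 0.001]
contact_force: [0.2, 0.8, -2.1]
gripper_width: 0.574
t 9.15 pos [0.6368 0.1501 0.1804] F [ 0.2  0.8 -2.1] w 0.574 q [ 0.05  0.63 -0.53  1.68  0.38  0.93 -0.63]
turn to yaw0 [-0.0014 -0.001  -0.0001]
tool shift [-0.0002  0.0008  0.0004]
```

```bash
python3 -m creep '[[[0,0,0,0,0.0005,0.002,0.04],[0,0,0,0,0,0.001,0.04]]]'
python3 st.py 0.6366 0.1493 0.180
```

```text
t: 9.32
eef_pos: [0.6371, 0.1503, 0.1803]
tool_rot: [-0.001, 1.0, -0.0, 0.001]
contact_force: [-4.0, -2.5, 4.7]
gripper_width: 0.572
t 9.32 pos [0.6371 0.1503 0.1803] F [-4.  -2.5  4.7] w 0.572 q [ 0.05  0.63 -0.53  1.68  0.38  0.93 -0.63]
turn to yaw0 [-0.0015 -0.0019 -0.0003]
tool shift [-0.0005  0.001   0.0003]
```

Contact made at about 5 N. Release.

```bash
python3 -m creep '[[[0,0,0,0,0,-0.0005,0.053],[0,0,0,0,0,0,0.056],[0,0,0,0,0,0,0.06],[0,0,0,0,0,0,0.07],[0,0,0,0,0,0,0.085],[0,0,0,0,0,0,0.085]]]'
python3 st.py 0.636 0.149 0.2
python3 -m creep '[[[0,0,0,0,0,-0.01,0.085],[0,0,0,0,0,-0.02,0.085],[0,0,0,0,0,-0.02,0.085],[0,0,0,0,0,-0.02,0.085],[0,0,0,0,0,-0.01,0.085],[0,0,0,0,0,0,0.085],[0,0,0,0,0,0,0.085]]]'
python3 st.py 0.4685 0.092 0.27; python3 lids.py 6 wrist top
```

```text
t: 9.82
eef_pos: [0.6382, 0.1505, 0.1813]
tool_rot: [-0.001, 1.0, -0.0, 0.003]
contact_force: [0.2, 0.1, -0.4]
gripper_width: 0.995
t 9.82 pos [0.6382 0.1505 0.1813] F [ 0.2  0.1 -0.4] w 0.995 q [ 0.05  0.63 -0.53  1.68  0.38  0.93 -0.63]
turn to yaw0 [-0.0026 -0.0051 -0.0004]
tool shift [-0.0021  0.0014 -0.0187]
t: 10.4
eef_pos: [0.6373, 0.1502, 0.266]
tool_rot: [-0.001, 1.0, -0.0, 0.002]
contact_force: [-0.2, -0.4, 0.2]
gripper_width: 0.995
t 10.40 pos [0.6373 0.1502 0.266 ] F [-0.2 -0.4  0.2] w 0.995 q [ 0.07  0.54 -0.57  1.62  0.32  1.08 -0.58]
turn to yaw0 [-0.0026 -0.0033 -0.0001]
tool shift [-0.1688  0.0582 -0.0047]
wrist
604  z 0.0347 rect [453.9 195.4] [33.3 34.2] 28.7 circ [454.  195.9] 35.1 px [ 98. 138.]
3208  z 0.1500 rect [638.2 151.1] [49.1 48.5] 79.6 circ [638.2 151.1] 50.1 px [256. 238.]
183 EDGE z 0.0354 rect [323.  144.9] [46.2 17. ] 74.1 circ [316.7 146.7] 46.3 px [  6. 179.]
1997  z 0.1310 rect [469.1  93.8] [48.  50.6] 87.7 circ [469.   92.5] 51.1 px [ 75. 260.]
88  z 0.1115 rect [476.2 -19. ] [23.  10.3] 19.7 circ [474.8 -15. ] 23.1 px [113. 339.]
342  z 0.0911 rect [468.1 -82.5] [22.7 44.9] 6.5 circ [472.5 -82. ] 45.8 px [124. 364.]
top
683  z 0.0995 rect [ 639.6 -119.6] [69.9 69.7] 84.6 circ [ 640.1 -120.6] 96.0 px [305. 135.]
133  z 0.0399 rect [612.5 157.3] [30.  46.6] 5.7 circ [613.6 156.9] 52.4 px [191. 157.]
361  z 0.1297 rect [465.5  91.5] [48.5 46. ] 17.7 circ [466.2  91.3] 49.7 px [216. 207.]
102  z 0.0334 rect [452.2 195.6] [29.8 30. ] 26.3 circ [450.8 194.4] 34.0 px [177. 219.]
```

View pics/wrist6.png

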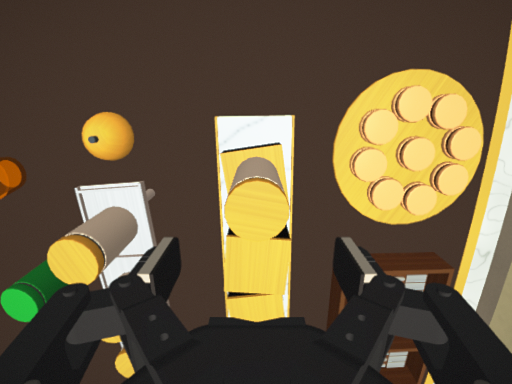

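Jar_110 stands upright on riser_30, lid at (256,238) px = (638,151), about 2 mm from the centre. Next is jar_90, at about (469,92.5).

```bash
python3 -m creep '[[[0,0,0,-0.016,0.0055,0,0.085],[0,0,0,-0.026,0.009,0,0.085],[0,0,0,-0.026,0.009,0,0.085],[0,0,0,-0.026,0.009,0,0.085],[0,0,0,-0.026,0.009,0,0.085],[0,0,0,-0.026,0.009,0,0.085],[0,0,0,-0.016,0.0055,0,0.085],[0,0,0,-0.006,0.002,0,0.085],[0,0,0,0,0,0,0.085]]]'
python3 st.py 0.469 0.0924 0.161; python3 lids.py 7 wrist
```

```text
t: 11.25
eef_pos: [0.4567, 0.0876, 0.2532]
tool_rot: [0.0, 1.0, -0.0, -0.008]
contact_force: [0.1, 0.1, 0.2]
gripper_width: 0.995
t 11.25 pos [0.4567 0.0876 0.2532] F [0.1 0.1 0.2] w 0.995 q [ 0.24  0.26 -0.64  2.05  0.19  0.9  -0.51]
turn to yaw0 [ 0.0005  0.0164 -0.0005]
tool shift [ 0.0138 -0.0048  0.092 ]
wrist
869  z 0.0347 rect [453.4 195.7] [34.5 34.1] 10.9 circ [453.4 195.8] 35.5 px [256.  76.]
1990  z 0.0411 rect [636.3 149.6] [71.3 70. ] 8.6 circ [636.1 150.1] 97.7 px [417. 123.]
1315 EDGE z 0.1507 rect [621.2 148.4] [18.  47.1] 10.5 circ [630. 150.] 47.1 px [499. 134.]
336  z 0.0358 rect [315.3 149.8] [30.5 54. ] 0.1 circ [304.4 149.8] 54.3 px [132. 122.]
3020  z 0.1311 rect [468.3  93.1] [48.7 48.7] 52.1 circ [468.2  92.6] 49.7 px [273. 201.]
4423  z 0.0811 rect [637.9  59.4] [71.1 72.3] 85.8 circ [637.8  60.1] 98.1 px [437. 216.]
1686  z 0.0612 rect [637.9 -19.2] [71.9 50. ] 5.5 circ [637.6 -15.6] 79.6 px [416. 269.]
1884  z 0.1110 rect [474.9   1.7] [48.4 49.4] 2.5 circ [475.3   1.9] 50.8 px [277. 283.]
1492 EDGE z 0.1011 rect [ 626.8 -123.6] [48.6 88.7] 31.1 circ [ 638.6 -116.5] 90.0 px [406. 365.]
```

```bash
python3 -m creep '[[[0,0.016,0,0.0125,-0.005,0,0.085],[0,0,0,0,0,0,0.085],[0,0,0,0,0,0.015,0.085],[0,0,0,0,0,0.02,0.085],[0,0,0,0,0,0.015,0.085],[0,0,0,0,0,0.005,0.085],[0,0,0,0,0,0,0.085]]]'
python3 st.py 0.4685 0.0925 0.161
```

```text
t: 11.88
eef_pos: [0.4818, 0.0987, 0.1967]
tool_rot: [-0.004, 1.0, 0.0, 0.005]
contact_force: [-0.2, -0.0, 0.3]
gripper_width: 0.996
t 11.88 pos [0.4818 0.0987 0.1967] F [-0.2 -0.   0.3] w 0.996 q [ 0.18  0.38 -0.6   2.06  0.3   0.78 -0.6 ]
turn to yaw0 [-0.0076 -0.0099  0.0005]
tool shift [-0.0136  0.0065  0.0355]
```

```bash
python3 -m creep '[[[-0.007,-0.01,0,-0.0136,0.0065,0,0.085],[0,0,0,0,0,0,0.085],[0,0,0,0,0,0,0.085]]]'
python3 st.py 0.4685 0.0925 0.161
```

```text
t: 12.13
eef_pos: [0.4691, 0.0932, 0.1973]
tool_rot: [-0.001, 1.0, 0.001, -0.0]
contact_force: [1.3, -0.9, -0.9]
gripper_width: 0.999
t 12.13 pos [0.4691 0.0932 0.1973] F [ 1.3 -0.9 -0.9] w 0.999 q [ 0.19  0.36 -0.61  2.08  0.29  0.78 -0.59]
turn to yaw0 [-0.0017  0.0001  0.0014]
tool shift [-0.0006  0.0007  0.0363]
```

```bash
python3 -m creep '[[[0,0,0,0,0.0005,0.01,0.085],[0,0,0,0,0,0.012,0.085],[0,0,0,0,0,0.01,0.085],[0,0,0,0,0,0.002,0.085],[0,0,0,0,0,0,0.085]]]'
python3 st.py 0.4685 0.0925 0.161
```

```text
t: 12.55
eef_pos: [0.4704, 0.0927, 0.1615]
tool_rot: [-0.001, 1.0, 0.0, 0.002]
contact_force: [-1.0, -0.1, -0.7]
gripper_width: 0.997
t 12.55 pos [0.4704 0.0927 0.1615] F [-1.  -0.1 -0.7] w 0.997 q [ 0.15  0.42 -0.57  2.11  0.35  0.7  -0.65]
turn to yaw0 [-0.002  -0.0041  0.0005]
tool shift [-0.0019  0.0002  0.0004]
```

```bash
python3 -m creep '[[[0,-0.004,0,-0.0015,0,0,0.07],[0,0,0,0,0,0,0.055],[0,0,0,0,0,0,0.053],[0,0,0,0,0,0,0.04],[0,0,0,0,0,0,0.04],[0,0,0,0,0,0,0.04],[0,0,0,0,0,0,0.04],[0,0,0,0,0,0,0.04]]]' 45
python3 st.py 0.4685 0.0925 0.161; python3 lids.py 8 wrist
python3 -m creep '[[[0,0,0,0,0,-0.006,0.04],[0,0,0,0,0,-0.012,0.04],[0,0,0,0,0,-0.02,0.04],[0,0,0,0,0,-0.02,0.04],[0,0,0,0,0,-0.02,0.04],[0,0,0,0,0,-0.02,0.04],[0,0,0,0,0,-0.015,0.04],[0,0,0,0,0,-0.005,0.04],[0,0,0,0,0,0,0.04]]]'
python3 st.py 0.639 -0.0306 0.27
```

```text
t: 13.22
eef_pos: [0.4684, 0.0927, 0.1613]
tool_rot: [-0.001, 1.0, 0.0, -0.001]
contact_force: [0.5, -0.9, -2.5]
gripper_width: 0.579
t 13.22 pos [0.4684 0.0927 0.1613] F [ 0.5 -0.9 -2.5] w 0.579 q [ 0.16  0.42 -0.57  2.11  0.34  0.71 -0.64]
turn to yaw0 [-0.0018  0.0014  0.0008]
tool shift [0.0001 0.0002 0.0003]
wrist
1813  z 0.0346 rect [453.4 196. ] [34.4 34.5] 51.6 circ [453.7 196. ] 35.8 px [236.  68.]
3598 EDGE z 0.0411 rect [631.  148.4] [61.6 70.7] 8.4 circ [631.8 148.8] 91.7 px [459. 137.]
700  z 0.0358 rect [315.7 149.4] [54.8 31.1] 89.7 circ [304.  149.4] 55.0 px [ 61. 135.]
8055  z 0.1313 rect [468.9  94.1] [49.9 46.4] 1.4 circ [469.2  91.5] 52.1 px [256. 274.]
5589 EDGE z 0.0810 rect [633.2  60.2] [71.7 63. ] 86.9 circ [634.   60.2] 93.8 px [479. 279.]
t: 14.02
eef_pos: [0.4674, 0.0934, 0.2906]
tool_rot: [-0.001, 1.0, 0.002, -0.001]
contact_force: [-0.5, 0.2, -2.6]
gripper_width: 0.578
t 14.02 pos [0.4674 0.0934 0.2906] F [-0.5  0.2 -2.6] w 0.578 q [ 0.26  0.23 -0.66  1.99  0.16  0.97 -0.48]
turn to yaw0 [-0.0026  0.0013  0.0034]
tool shift [0.1712 0.1247 0.02  ]
```

View pics/wrist8.png

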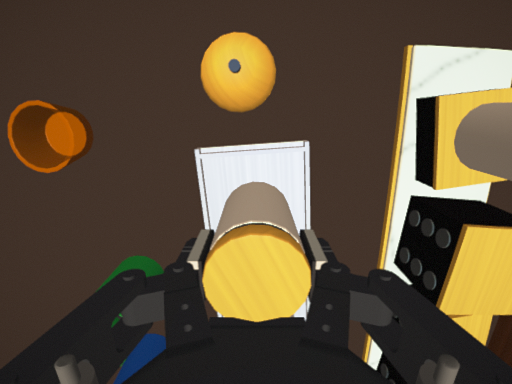

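Jar_90 is gripped, lid at (256,274) px. Carry it to riser_50.

```bash
python3 -m creep '[[[0,0,0,0.008,0.006,0,0.04],[0,0,0,0.015,0.011,0,0.04],[0,0,0,0.02,0.0145,0,0.04],[0,0,0,0.02,0.0145,0,0.04],[0,0,0,0.02,0.0145,0,0.04],[0,0,0,0.02,0.0145,0,0.04],[0,0,0,0.02,0.0145,0,0.04],[0,0,0,0.02,0.0145,0,0.04],[0,0,0,0.015,0.011,0,0.04],[0,0,0,0.008,0.006,0,0.04],[0,0,0,0.003,0.002,0,0.04],[0,0,0,0,0,0,0.04],[0,0,0,0,0,0,0.04]]]'
python3 st.py 0.639 -0.0306 0.181;  python3 lids.py 9 wrist
```

```text
t: 15.1
eef_pos: [0.6424, -0.0413, 0.2736]
tool_rot: [0.001, 1.0, 0.002, -0.011]
contact_force: [-0.1, 0.4, -1.7]
gripper_width: 0.571
t 15.10 pos [ 0.6424 -0.0413  0.2736] F [-0.1  0.4 -1.7] w 0.571 q [ 0.34  0.52 -0.53  1.62  0.28  1.1  -0.26]
turn to yaw0 [0.0019 0.0224 0.0049]
tool shift [-0.0012 -0.0109  0.0926]
wrist
1554 EDGE z 0.0412 rect [639.2 130.5] [69.3 33.4] 8.7 circ [639.5 130.5] 75.9 px [258.  17.]
5872  z 0.0812 rect [637.6  59.6] [70.  70.2] 85.7 circ [637.9  59.9] 97.7 px [256.  79.]
2233  z 0.1110 rect [475.6   1.2] [50.  48.9] 3.8 circ [475.5   1.5] 50.7 px [ 81. 146.]
3159  z 0.0611 rect [639.  -30.4] [69.9 69.8] 6.9 circ [639.4 -30.3] 97.8 px [258. 162.]
1526  z 0.0910 rect [481.8 -83.5] [49.2 48.1] 8.8 circ [481.4 -84.3] 50.7 px [113. 222.]
8057  z 0.2436 rect [642.4 -40.2] [46.5 50. ] 84.9 circ [642.  -42.6] 52.2 px [256. 274.]
```

```bash
python3 -m creep '[[[0.002,0.022,0.005,-0.0015,-0.0108,0,0.04],[0,0,0,0,0,0,0.04],[0,0,0,0,0,0,0.04]]]'
python3 st.py 0.639 -0.0304 0.181
```

```text
t: 15.4
eef_pos: [0.6384, -0.028, 0.2738]
tool_rot: [0.0, 1.0, 0.002, -0.001]
contact_force: [-0.1, -0.2, -1.4]
gripper_width: 0.572
t 15.40 pos [ 0.6384 -0.028   0.2738] F [-0.1 -0.2 -1.4] w 0.572 q [ 0.33  0.5  -0.54  1.65  0.28  1.07 -0.28]
turn to yaw0 [0.0002 0.0017 0.0037]
tool shift [0.0007 0.0023 0.0928]
```

```bash
python3 -m creep '[[[0,0,0.003,0.0005,0.002,0.008,0.04],[0,0,0,0,0,0.015,0.04],[0,0,0,0,0,0.018,0.04],[0,0,0,0,0,0.018,0.04],[0,0,0,0,0,0.012,0.04],[0,0,0,0,0,0.006,0.04],[0,0,0,0,0,0,0.04]]]'
python3 st.py 0.639 -0.0304 0.181
```

```text
t: 15.98
eef_pos: [0.6386, -0.0308, 0.1942]
tool_rot: [0.001, 1.0, 0.001, -0.0]
contact_force: [-0.0, 0.2, -1.2]
gripper_width: 0.575
t 15.98 pos [ 0.6386 -0.0308  0.1942] F [-0.   0.2 -1.2] w 0.575 q [ 0.31  0.59 -0.5   1.71  0.34  0.93 -0.32]
turn to yaw0 [0.0024 0.     0.0028]
tool shift [ 0.0004 -0.0004  0.0132]
```

```bash
python3 -m creep '[[[0.002,0,0.003,0.0003,-0.0003,0.005,0.04],[0,0,0,0,0,0.004,0.04],[0,0,0,0,0,0.0015,0.04],[0,0,0,0,0,0.0005,0.04]]]'
python3 st.py 0.639 -0.0304 0.181;python3 lids.py 10 wrist
```

```text
t: 16.32
eef_pos: [0.6399, -0.0307, 0.1838]
tool_rot: [0.0, 1.0, -0.0, 0.001]
contact_force: [-0.5, -0.1, -1.2]
gripper_width: 0.575
t 16.32 pos [ 0.6399 -0.0307  0.1838] F [-0.5 -0.1 -1.2] w 0.575 q [ 0.31  0.6  -0.5   1.72  0.35  0.91 -0.33]
turn to yaw0 [ 0.0003 -0.0021 -0.001 ]
tool shift [-0.0009 -0.0003  0.0028]
wrist
13462 EDGE z 0.0811 rect [638.   59.5] [70.1 70.6] 85.8 circ [637.9  59.2] 97.7 px [252.  75.]
1595 EDGE z 0.1106 rect [491.6  -1.2] [47.  17.9] 78.5 circ [4.839e+02 3.000e-01] 47.0 px [ 14. 187.]
3087  z 0.0612 rect [638.5 -25.5] [70.2 60. ] 6.7 circ [638. -25.] 90.6 px [253. 185.]
8057  z 0.1537 rect [640.6 -29.6] [47.1 49.8] 87.5 circ [640.6 -32.2] 52.3 px [257. 275.]
2790  z 0.0909 rect [481.7 -83.7] [49.4 49.9] 86.4 circ [481.4 -83.6] 51.3 px [ 53. 283.]
```

```bash
python3 -m creep '[[[0,-0.002,0,-0.001,0,0.001,0.04],[0,0,0,0,0,0.001,0.04],[0,0,0,0,0,0.001,0.04],[0,0,0,0,0,0.001,0.04]]]'
python3 st.py 0.639 -0.0304 0.181
```

```text
t: 16.7
eef_pos: [0.6398, -0.0306, 0.1813]
tool_rot: [0.0, 1.0, -0.001, 0.001]
contact_force: [0.3, 0.1, -2.3]
gripper_width: 0.575
t 16.70 pos [ 0.6398 -0.0306  0.1813] F [ 0.3  0.1 -2.3] w 0.575 q [ 0.31  0.6  -0.5   1.72  0.35  0.91 -0.33]
turn to yaw0 [ 0.0004 -0.003  -0.001 ]
tool shift [-0.0008 -0.0002  0.0002]
```

```bash
python3 -m creep '[[[0,-0.002,0,-0.001,0,0.0015,0.04],[0,0,0,0,0,0.0015,0.04]]]'
python3 st.py 0.639 -0.0304 0.181
```

```text
t: 16.87
eef_pos: [0.6398, -0.0306, 0.181]
tool_rot: [0.001, 1.0, -0.001, 0.002]
contact_force: [-8.1, -0.8, 13.8]
gripper_width: 0.575
t 16.87 pos [ 0.6398 -0.0306  0.181 ] F [-8.1 -0.8 13.8] w 0.575 q [ 0.31  0.6  -0.5   1.72  0.35  0.91 -0.34]
turn to yaw0 [ 0.0013 -0.0036 -0.0015]
tool shift [-0.0008 -0.0002 -0.    ]
```

```bash
python3 -m creep '[[[0,0,0,0,0,-0.0002,0.053],[0,0,0,0,0,0,0.056],[0,0,0,0,0,0,0.06],[0,0,0,0,0,0,0.07],[0,0,0,0,0,0,0.085],[0,0,0,0,0,0,0.085]]]'
python3 st.py 0.636 0.149 0.2
python3 -m creep '[[[0,0,0,0,0,-0.01,0.085],[0,0,0,0,0,-0.02,0.085],[0,0,0,0,0,-0.02,0.085],[0,0,0,0,0,-0.02,0.085],[0,0,0,0,0,-0.01,0.085],[0,0,0,0,0,0,0.085],[0,0,0,0,0,0,0.085]]]'
python3 lids.py 11 wrist; python3 st.py 0.4753 0.0017 0.27
```

```text
t: 17.37
eef_pos: [0.6409, -0.0303, 0.1827]
tool_rot: [0.001, 1.0, -0.001, 0.003]
contact_force: [-0.6, -0.6, -0.4]
gripper_width: 0.995
t 17.37 pos [ 0.6409 -0.0303  0.1827] F [-0.6 -0.6 -0.4] w 0.995 q [ 0.31  0.6  -0.5   1.72  0.35  0.91 -0.34]
turn to yaw0 [ 0.0012 -0.0069 -0.0014]
tool shift [-0.005  -0.1793 -0.0175]
t: 17.95
eef_pos: [0.6398, -0.03, 0.2676]
tool_rot: [0.0, 1.0, -0.0, 0.002]
contact_force: [-0.6, -0.0, -0.2]
gripper_width: 0.999
wrist
1805 EDGE z 0.0411 rect [638.7 134.8] [69.6 41.7] 7.9 circ [638.6 134.8] 79.4 px [253.  25.]
5974  z 0.0811 rect [637.9  59.7] [70.2 70.7] 86.0 circ [637.8  59.8] 98.2 px [253.  92.]
2358  z 0.1110 rect [476.    1.6] [48.9 49.4] 83.0 circ [475.    1.2] 51.5 px [ 74. 161.]
3151  z 0.1500 rect [640.5 -31.2] [49.  49.1] 40.6 circ [640.3 -31.6] 50.2 px [256. 232.]
1595  z 0.0910 rect [481.3 -83.2] [49.5 48.5] 0.2 circ [481.4 -83.9] 51.1 px [107. 236.]
t 18.00 pos [ 0.6398 -0.03    0.2674] F [0.7 1.1 0.8] w 0.993 q [ 0.33  0.51 -0.53  1.65  0.29  1.06 -0.29]
turn to yaw0 [ 0.0007 -0.0048 -0.0008]
tool shift [-0.1645 -0.0316 -0.0034]
```

View pics/wrist11.png

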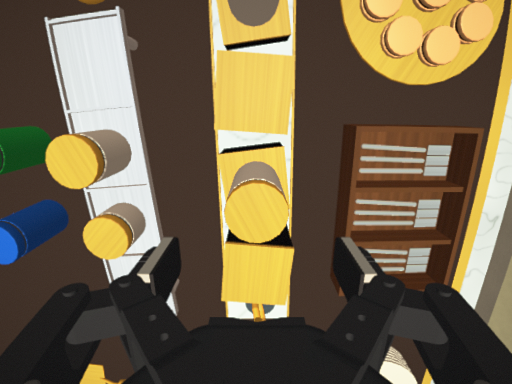

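Jar_90 stands on riser_50 at (640.4,-31.4), lid at (256,232) px. Next is jar_70.

```bash
python3 -m creep '[[[0,0,0,-0.014,-0.003,0,0.085],[0,0,0,-0.024,-0.0045,0,0.085],[0,0,0,-0.024,-0.0045,0,0.085],[0,0,0,-0.024,-0.0045,0,0.085],[0,0,0,-0.024,-0.0045,0,0.085],[0,0,0,-0.024,-0.0045,0,0.085],[0,0,0,-0.014,-0.003,0,0.085],[0,0,0,-0.006,-0.001,0,0.085],[0,0,0,0,0,0,0.085],[0,0,0,0,0,0,0.085]]]'
python3 lids.py 12 wrist;python3 st.py 0.4753 0.0016 0.141
```

```text
t: 18.83
eef_pos: [0.4744, -0.0008, 0.2555]
tool_rot: [0.0, 1.0, -0.001, -0.006]
contact_force: [-0.2, 0.5, 0.4]
gripper_width: 1.0
wrist
2259 EDGE z 0.0412 rect [636.6 148.8] [71.9 69.3] 8.5 circ [636.8 149.1] 99.0 px [409.  43.]
756 EDGE z 0.1505 rect [626.3 134.5] [25.1 17.4] 1.0 circ [626.4 134.6] 30.3 px [496.  14.]
391  z 0.0360 rect [315.4 149.2] [54.1 30.6] 89.8 circ [304.7 149.4] 54.4 px [106.  37.]
5652  z 0.0812 rect [637.8  59.5] [70.5 72.1] 86.0 circ [638.1  59.2] 98.4 px [434. 126.]
2471  z 0.1111 rect [475.    2.3] [48.6 48.2] 75.0 circ [475.   2.] 49.3 px [259. 195.]
1917  z 0.0611 rect [639.1 -30.3] [71.5 71.1] 6.9 circ [639.2 -30.3] 99.0 px [401. 203.]
2823  z 0.1509 rect [639.8 -31.3] [49.4 50.3] 28.2 circ [640.2 -30.8] 51.8 px [458. 256.]
1614  z 0.0911 rect [481.2 -83.4] [48.4 48.4] 22.9 circ [480.5 -83.7] 50.0 px [264. 267.]
133 EDGE z 0.1039 rect [ 645.  -219.3] [ 8.7 30.7] 6.8 circ [ 645.4 -219.3] 30.7 px [399. 366.]
t 18.88 pos [ 0.4746 -0.0009  0.2555] F [-0.9 -0.2 -0.9] w 0.997 q [ 0.4   0.27 -0.61  2.03  0.19  0.91 -0.31]
turn to yaw0 [ 0.0002  0.0119 -0.0022]
tool shift [ 0.002  -0.0025  0.1145]
```

```bash
python3 -m creep '[[[0,0.011,-0.002,0.001,-0.0025,0,0.085],[0,0,0,0,0,0.008,0.085],[0,0,0,0,0,0.018,0.085],[0,0,0,0,0,0.018,0.085],[0,0,0,0,0,0.018,0.085],[0,0,0,0,0,0.012,0.085],[0,0,0,0,0,0.004,0.085],[0,0,0,0,0,0,0.085]]]'
python3 st.py 0.475 0.002 0.141
```

```text
t: 19.55
eef_pos: [0.4828, 0.0021, 0.1718]
tool_rot: [-0.002, 1.0, -0.001, 0.003]
contact_force: [-0.4, -0.2, 0.9]
gripper_width: 0.997
t 19.55 pos [0.4828 0.0021 0.1718] F [-0.4 -0.2  0.9] w 0.997 q [ 0.33  0.4  -0.55  2.1   0.31  0.72 -0.43]
turn to yaw0 [-0.0039 -0.0059 -0.0023]
tool shift [-0.008   0.0002  0.0308]
```

```bash
python3 -m creep '[[[-0.004,-0.006,-0.002,-0.008,0,0,0.085],[0,0,0,0,0,0,0.085],[0,0,0,0,0,0.006,0.085],[0,0,0,0,0,0.01,0.085],[0,0,0,0,0,0.008,0.085],[0,0,0,0,0,0.003,0.085],[0,0,0,0,0,0,0.085]]]'
python3 st.py 0.475 0.002 0.141
```

```text
t: 20.13
eef_pos: [0.476, 0.0022, 0.1441]
tool_rot: [0.0, 1.0, -0.0, 0.002]
contact_force: [-0.1, -0.9, -0.4]
gripper_width: 0.997
t 20.13 pos [0.476  0.0022 0.1441] F [-0.1 -0.9 -0.4] w 0.997 q [ 0.3   0.44 -0.53  2.13  0.36  0.66 -0.47]
turn to yaw0 [ 0.0002 -0.004  -0.0007]
tool shift [-0.001   0.0002  0.0031]
```

```bash
python3 -m creep '[[[0,-0.004,0,-0.001,0,0.0025,0.07],[0,0,0,0,0,0,0.055],[0,0,0,0,0,0,0.053],[0,0,0,0,0,0,0.04],[0,0,0,0,0,0,0.04],[0,0,0,0,0,0,0.04],[0,0,0,0,0,0,0.04],[0,0,0,0,0,0,0.04]]]' 45
python3 st.py 0.475 0.002 0.141; python3 lids.py 13 wrist
python3 -m creep '[[[0,0,0,0,0,-0.006,0.04],[0,0,0,0,0,-0.012,0.04],[0,0,0,0,0,-0.02,0.04],[0,0,0,0,0,-0.02,0.04],[0,0,0,0,0,-0.02,0.04],[0,0,0,0,0,-0.02,0.04],[0,0,0,0,0,-0.02,0.04],[0,0,0,0,0,-0.01,0.04],[0,0,0,0,0,0,0.04],[0,0,0,0,0,0,0.04]]]'
python3 st.py 0.6378 0.0596 0.27
```

```text
t: 20.8
eef_pos: [0.4747, 0.0022, 0.1412]
tool_rot: [0.0, 1.0, -0.0, -0.001]
contact_force: [0.4, 0.3, -2.4]
gripper_width: 0.574
t 20.80 pos [0.4747 0.0022 0.1412] F [ 0.4  0.3 -2.4] w 0.574 q [ 0.3   0.44 -0.53  2.13  0.36  0.66 -0.47]
turn to yaw0 [ 0.0004  0.0012 -0.0006]
tool shift [0.0003 0.0002 0.0002]
wrist
491 EDGE z 0.0355 rect [321.5 133.5] [31.9  8.8] 49.2 circ [319.3 135.4] 31.9 px [17. 21.]
2130 EDGE z 0.0411 rect [617.9 128.6] [31.9 34.5] 8.0 circ [618.4 128.3] 44.1 px [486.  32.]
1973 EDGE z 0.0809 rect [603.1  55.9] [18.7 64.6] 12.0 circ [611.4  57.6] 64.6 px [500. 168.]
8033  z 0.1111 rect [475.6   3.3] [46.5 50.1] 84.0 circ [475.   1.] 51.7 px [256. 274.]
3176 EDGE z 0.0611 rect [627.1 -31.8] [49.1 71.7] 6.4 circ [626.9 -28.7] 80.2 px [465. 265.]
t: 21.68
eef_pos: [0.4731, 0.0027, 0.2765]
tool_rot: [0.0, 1.0, 0.001, -0.002]
contact_force: [0.4, 0.1, -2.0]
gripper_width: 0.573
t 21.68 pos [0.4731 0.0027 0.2765] F [ 0.4  0.1 -2. ] w 0.573 q [ 0.41  0.23 -0.62  2.02  0.17  0.94 -0.3 ]
turn to yaw0 [0.0001 0.0044 0.0012]
tool shift [ 0.1648 -0.0567  0.0057]
```

View pics/wrist13.png

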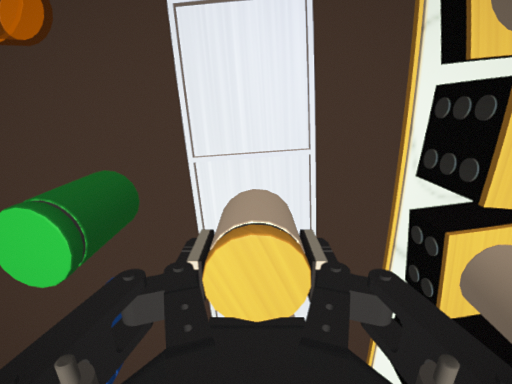

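Jar_70 is gripped, lid at (256,274) px. Carry it to riser_70.

```bash
python3 -m creep '[[[0,0,0,0.008,-0.003,-0.002,0.04],[0,0,0,0.015,-0.005,-0.002,0.04],[0,0,0,0.02,-0.0068,-0.002,0.04],[0,0,0,0.02,-0.0068,-0.002,0.04],[0,0,0,0.02,-0.0068,-0.002,0.04],[0,0,0,0.02,-0.0068,-0.002,0.04],[0,0,0,0.02,-0.0068,-0.002,0.04],[0,0,0,0.015,-0.005,-0.001,0.04],[0,0,0,0.01,-0.0035,0,0.04],[0,0,0,0.005,-0.0015,0,0.04],[0,0,0,0,0,0,0.04],[0,0,0,0,0,0,0.04]]]'
python3 st.py 0.6378 0.0596 0.1812;  python3 lids.py 14 wrist
```

```text
t: 22.68
eef_pos: [0.6314, 0.0582, 0.2708]
tool_rot: [0.001, 1.0, 0.0, -0.015]
contact_force: [-0.4, 0.1, -1.5]
gripper_width: 0.576
t 22.68 pos [0.6314 0.0582 0.2708] F [-0.4  0.1 -1.5] w 0.576 q [ 0.22  0.52 -0.57  1.64  0.3   1.1  -0.43]
turn to yaw0 [0.0021 0.0307 0.0002]
tool shift [ 0.0091 -0.0016  0.0893]
wrist
672  z 0.0346 rect [454.1 196.2] [34.7 32.7] 24.0 circ [453.8 195.6] 36.4 px [104.  53.]
4357  z 0.1510 rect [637.7 150.9] [49.1 48.5] 0.1 circ [637.8 150.6] 50.0 px [270.  86.]
232 EDGE z 0.0357 rect [322.  144.7] [49.3 18.2] 76.1 circ [314.  146.7] 49.3 px [  9. 104.]
3255  z 0.0812 rect [638.1  59.7] [69.8 70. ] 85.6 circ [637.9  59.6] 96.2 px [272. 174.]
8036  z 0.2406 rect [630.9  59.1] [49.8 46.7] 1.0 circ [630.5  56.3] 52.8 px [257. 274.]
```

```bash
python3 -m creep '[[[0.002,0.03,0,0.0065,-0.0016,0,0.04],[0,0,0,0,0,0,0.04],[0,0,0,0,0,0,0.04]]]'
python3 st.py 0.638 0.0592 0.1812
```

```text
t: 22.98
eef_pos: [0.6356, 0.0585, 0.2695]
tool_rot: [0.001, 1.0, -0.0, -0.002]
contact_force: [-0.5, -0.4, -1.3]
gripper_width: 0.577
t 22.98 pos [0.6356 0.0585 0.2695] F [-0.5 -0.4 -1.3] w 0.577 q [ 0.22  0.51 -0.57  1.65  0.31  1.07 -0.44]
turn to yaw0 [ 0.0019  0.0037 -0.0004]
tool shift [ 0.0027 -0.0009  0.0883]
```

```bash
python3 -m creep '[[[0.001,0.003,0,0.0022,-0.0008,0.008,0.04],[0,0,0,0,0,0.015,0.04],[0,0,0,0,0,0.018,0.04],[0,0,0,0,0,0.016,0.04],[0,0,0,0,0,0.01,0.04],[0,0,0,0,0,0.005,0.04],[0,0,0,0,0,0,0.04]]]'
python3 st.py 0.638 0.0592 0.1812
```

```text
t: 23.57
eef_pos: [0.6363, 0.0572, 0.1942]
tool_rot: [0.001, 1.0, -0.001, -0.001]
contact_force: [-0.3, 0.5, -2.8]
gripper_width: 0.573
t 23.57 pos [0.6363 0.0572 0.1942] F [-0.3  0.5 -2.8] w 0.573 q [ 0.2   0.59 -0.54  1.71  0.36  0.94 -0.49]
turn to yaw0 [ 0.0028  0.0011 -0.0026]
tool shift [ 0.0017 -0.002   0.013 ]
```

```bash
python3 -m creep '[[[0.002,0,-0.002,0.0012,-0.002,0.005,0.04],[0,0,0,0,0,0.004,0.04],[0,0,0,0,0,0.002,0.04],[0,0,0,0,0,0.0005,0.04]]]'
python3 st.py 0.638 0.0592 0.1812
```

```text
t: 23.9
eef_pos: [0.6386, 0.0596, 0.1834]
tool_rot: [0.0, 1.0, -0.0, 0.001]
contact_force: [-0.8, -0.7, -2.2]
gripper_width: 0.572
t 23.90 pos [0.6386 0.0596 0.1834] F [-0.8 -0.7 -2.2] w 0.572 q [ 0.19  0.61 -0.53  1.71  0.37  0.92 -0.49]
turn to yaw0 [ 0.0001 -0.0013 -0.0007]
tool shift [-0.0006  0.0004  0.0022]
```

```bash
python3 -m creep '[[[0,-0.001,0,-0.0008,0.0005,0.001,0.04],[0,0,0,0,0,0.001,0.04],[0,0,0,0,0,0.001,0.04],[0,0,0,0,0,0.001,0.04],[0,0,0,0,0,0.0008,0.04]]]'
python3 st.py 0.638 0.0592 0.1812
```

```text
t: 24.32
eef_pos: [0.6384, 0.0594, 0.1812]
tool_rot: [0.0, 1.0, -0.0, 0.001]
contact_force: [-2.6, -1.5, 4.5]
gripper_width: 0.575
t 24.32 pos [0.6384 0.0594 0.1812] F [-2.6 -1.5  4.5] w 0.575 q [ 0.19  0.61 -0.53  1.72  0.38  0.92 -0.49]
turn to yaw0 [ 0.0006 -0.0025 -0.0009]
tool shift [-0.0004  0.0002 -0.    ]
```

Gentle contact at about 5 N; release.

```bash
python3 -m creep '[[[0,0,0,0,0,-0.0002,0.053],[0,0,0,0,0,0,0.056],[0,0,0,0,0,0,0.06],[0,0,0,0,0,0,0.07],[0,0,0,0,0,0,0.085],[0,0,0,0,0,0,0.085]]]'
python3 -m creep '[[[0,0,0,0,0,-0.01,0.085],[0,0,0,0,0,-0.02,0.085],[0,0,0,0,0,-0.02,0.085],[0,0,0,0,0,-0.02,0.085],[0,0,0,0,0,-0.01,0.085],[0,0,0,0,0,0,0.085],[0,0,0,0,0,0,0.085]]]'
python3 lids.py 15 wrist; python3 st.py 0.481 -0.084 0.26
```

```text
t: 24.82
eef_pos: [0.6397, 0.0597, 0.1827]
tool_rot: [-0.0, 1.0, -0.0, 0.003]
contact_force: [-0.2, -0.4, -0.3]
gripper_width: 0.992
t: 25.4
eef_pos: [0.6388, 0.0598, 0.2679]
tool_rot: [-0.0, 1.0, -0.0, 0.003]
contact_force: [0.1, -0.6, -0.8]
gripper_width: 0.991
wrist
723  z 0.0347 rect [453.5 195.6] [34.3 33.7] 55.1 circ [454.  195.1] 36.5 px [86. 55.]
4392  z 0.1510 rect [638.1 150.9] [48.4 48.3] 88.7 circ [637.8 150.5] 49.7 px [254.  89.]
3125  z 0.1506 rect [639.1  59.1] [48.9 48.8] 38.1 circ [639.   58.7] 49.8 px [254. 204.]
1777  z 0.1510 rect [641.1 -25.2] [38.6 48.1] 87.7 circ [640.5 -30.5] 49.8 px [257. 301.]
t 25.45 pos [0.6388 0.0599 0.2677] F [-0.3  0.7 -0. ] w 0.996 q [ 0.22  0.52 -0.57  1.65  0.31  1.06 -0.44]
turn to yaw0 [-0.0005 -0.005  -0.0004]
tool shift [-0.1578  0.1439  0.0069]
```

View pics/wrist15.png

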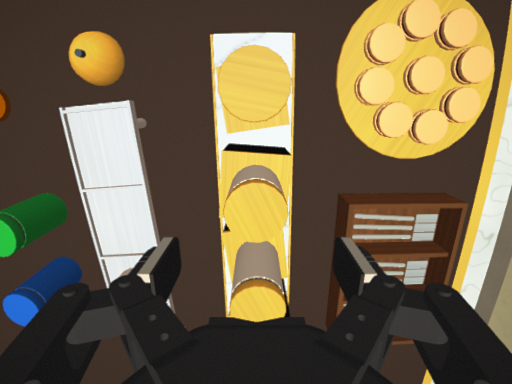

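Three jars are up; their lids are at (254,89), (254,204) and (257,301) px, and jar_70 is at (639,59). Jar_50 is last.

```bash
python3 -m creep '[[[0,0,0,-0.012,0.011,0,0.085],[0,0,0,-0.022,0.02,0,0.085],[0,0,0,-0.024,0.022,0,0.085],[0,0,0,-0.024,0.022,0,0.085],[0,0,0,-0.024,0.022,0,0.085],[0,0,0,-0.022,0.02,0,0.085],[0,0,0,-0.013,0.012,0,0.085],[0,0,0,-0.006,0.006,0,0.085],[0,0,0,0,0,0,0.085],[0,0,0,0,0,0,0.085]]]'
python3 lids.py 16 wrist;python3 st.py 0.481 -0.084 0.124
```

```text
t: 26.28
eef_pos: [0.4803, -0.0793, 0.2552]
tool_rot: [-0.003, 1.0, 0.001, -0.006]
contact_force: [0.5, -0.6, -0.2]
gripper_width: 0.994
wrist
2680 EDGE z 0.0811 rect [637.6  57. ] [65.9 71.7] 86.0 circ [637.3  55.1] 92.8 px [425.  48.]
2026 EDGE z 0.1508 rect [627.9  49.6] [26.6 35.9] 10.5 circ [629.1  50. ] 43.0 px [490.  26.]
2168  z 0.0611 rect [638.6 -30.3] [71.1 70.2] 7.0 circ [638.8 -30. ] 97.4 px [404. 133.]
3557 EDGE z 0.1510 rect [636.6 -31.9] [43.7 49.3] 14.1 circ [639.7 -31.4] 50.4 px [481. 153.]
2074  z 0.0910 rect [480.9 -83.3] [48.8 48.2] 49.9 circ [481.  -83.9] 49.7 px [259. 197.]
4785  z 0.1011 rect [ 640.4 -120.7] [71.2 72.4] 85.3 circ [ 640.3 -120.2] 99.2 px [424. 237.]
t 26.33 pos [ 0.4805 -0.079   0.2552] F [-1.1 -0.2 -0.2] w 0.993 q [ 0.55  0.29 -0.59  2.01  0.19  0.92 -0.15]
turn to yaw0 [-0.0054  0.0121  0.0019]
tool shift [0.002  0.0057 0.1311]
```

```bash
python3 -m creep '[[[-0.005,0.012,0.002,0.0005,0.005,0,0.085],[0,0,0,0,0,0.008,0.085],[0,0,0,0,0,0.018,0.085],[0,0,0,0,0,0.02,0.085],[0,0,0,0,0,0.02,0.085],[0,0,0,0,0,0.015,0.085],[0,0,0,0,0,0.005,0.085],[0,0,0,0,0,0,0.085],[0,0,0,0,0,0,0.085]]]'
python3 st.py 0.481 -0.0838 0.124
```

```text
t: 27.08
eef_pos: [0.4891, -0.0762, 0.1638]
tool_rot: [-0.003, 1.0, 0.006, 0.004]
contact_force: [-0.4, -0.6, -0.1]
gripper_width: 0.995
t 27.08 pos [ 0.4891 -0.0762  0.1638] F [-0.4 -0.6 -0.1] w 0.995 q [ 0.48  0.43 -0.54  2.07  0.32  0.71 -0.26]
turn to yaw0 [-0.0056 -0.0088  0.0119]
tool shift [-0.0086  0.0077  0.0397]
```

```bash
python3 -m creep '[[[-0.005,-0.009,0.012,-0.0085,0.0077,0,0.085],[0,0,0,0,0,0,0.085],[0,0,0,0,0,0.006,0.085],[0,0,0,0,0,0.01,0.085],[0,0,0,0,0,0.01,0.085],[0,0,0,0,0,0.005,0.085],[0,0,0,0,0,0,0.085]]]'
python3 st.py 0.481 -0.0838 0.124
```

```text
t: 27.67
eef_pos: [0.4822, -0.0852, 0.1329]
tool_rot: [0.001, 1.0, -0.001, 0.003]
contact_force: [0.1, 0.1, 0.5]
gripper_width: 0.996
t 27.67 pos [ 0.4822 -0.0852  0.1329] F [0.1 0.1 0.5] w 0.996 q [ 0.46  0.47 -0.5   2.1   0.37  0.65 -0.3 ]
turn to yaw0 [ 0.0014 -0.0058 -0.0021]
tool shift [-0.0013 -0.0014  0.0089]
```

```bash
python3 -m creep '[[[0.001,-0.005,-0.002,-0.001,-0.0014,0.004,0.085],[0,0,0,0,0,0.004,0.085],[0,0,0,0,0,0.001,0.085],[0,0,0,0,0,0,0.085]]]'
python3 st.py 0.481 -0.0838 0.124
```

```text
t: 28.0
eef_pos: [0.4809, -0.0832, 0.1221]
tool_rot: [-0.0, 1.0, 0.0, -0.001]
contact_force: [0.2, 0.5, -0.3]
gripper_width: 0.993
t 28.00 pos [ 0.4809 -0.0832  0.1221] F [ 0.2  0.5 -0.3] w 0.993 q [ 0.45  0.49 -0.49  2.11  0.39  0.63 -0.31]
turn to yaw0 [-0.0003  0.0013  0.0008]
tool shift [ 0.0001  0.0006 -0.0019]
```

Lift 1 mm, then close.

```bash
python3 -m creep '[[[0,0,0,0,0.0006,-0.0015,0.07],[0,0,0,0,0,0,0.055],[0,0,0,0,0,0,0.053],[0,0,0,0,0,0,0.04],[0,0,0,0,0,0,0.04],[0,0,0,0,0,0,0.04],[0,0,0,0,0,0,0.04],[0,0,0,0,0,0,0.04]]]' 45
python3 st.py 0.481 -0.0838 0.124; python3 lids.py 17 wrist
```

```text
t: 28.67
eef_pos: [0.481, -0.0839, 0.1243]
tool_rot: [-0.0, 1.0, 0.0, -0.0]
contact_force: [1.0, 0.2, -0.2]
gripper_width: 0.574
t 28.67 pos [ 0.481  -0.0839  0.1243] F [ 1.   0.2 -0.2] w 0.574 q [ 0.45  0.49 -0.49  2.11  0.38  0.64 -0.31]
turn to yaw0 [-0.0001  0.0006  0.0006]
tool shift [-0.     -0.0001  0.0003]
wrist
3775 EDGE z 0.0610 rect [614.8 -33.4] [24.2 70.2] 7.4 circ [615.  -33.5] 73.5 px [495. 161.]
7934  z 0.0910 rect [481.4 -83.8] [49.4 48.8] 43.6 circ [481.4 -84.9] 51.9 px [256. 271.]
589 EDGE z 0.1007 rect [ 607.5 -120.1] [10.2 36.3] 15.5 circ [ 611.4 -119. ] 36.3 px [505. 343.]
```

View pics/wrist17.png

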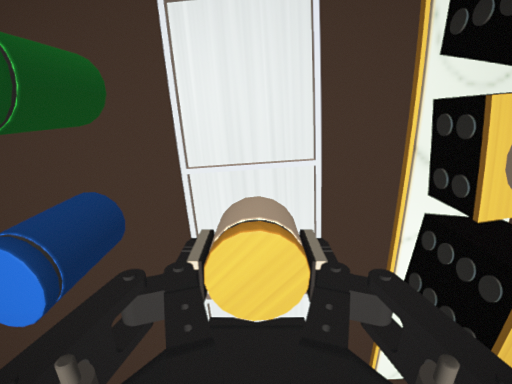

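Jar_50 is gripped, lid at (256,271) px.

```bash
python3 -m creep '[[[0,0,0,0,0,-0.006,0.04],[0,0,0,0,0,-0.012,0.04],[0,0,0,0,0,-0.02,0.04],[0,0,0,0,0,-0.022,0.04],[0,0,0,0,0,-0.022,0.04],[0,0,0,0,0,-0.022,0.04],[0,0,0,0,0,-0.022,0.04],[0,0,0,0,0,-0.018,0.04],[0,0,0,0,0,-0.01,0.04],[0,0,0,0,0,0,0.04],[0,0,0,0,0,0,0.04]]]'
python3 st.py 0.6403 -0.1203 0.27
python3 -m creep '[[[0,0,0,0.008,0.002,-0.001,0.04],[0,0,0,0.015,0.003,-0.001,0.04],[0,0,0,0.02,0.0045,-0.001,0.04],[0,0,0,0.02,0.0045,-0.001,0.04],[0,0,0,0.02,0.0045,-0.001,0.04],[0,0,0,0.02,0.0045,-0.001,0.04],[0,0,0,0.02,0.0045,-0.001,0.04],[0,0,0,0.015,0.0035,-0.001,0.04],[0,0,0,0.01,0.002,0,0.04],[0,0,0,0.005,0.001,0,0.04],[0,0,0,0,0,0,0.04],[0,0,0,0,0,0,0.04]]]'
python3 lids.py 18 wrist; python3 st.py 0.6403 -0.1203 0.1843
```

```text
t: 29.63
eef_pos: [0.4788, -0.0824, 0.2918]
tool_rot: [-0.0, 1.0, 0.002, -0.001]
contact_force: [-0.4, 0.2, -2.5]
gripper_width: 0.575
t 29.63 pos [ 0.4788 -0.0824  0.2918] F [-0.4  0.2 -2.5] w 0.575 q [ 0.58  0.23 -0.61  1.98  0.16  0.98 -0.11]
turn to yaw0 [-0.0005  0.0022  0.0038]
tool shift [0.1614 0.0385 0.0215]
t: 30.63
eef_pos: [0.6366, -0.1189, 0.2784]
tool_rot: [-0.002, 1.0, 0.002, -0.015]
contact_force: [-0.3, 0.1, -3.5]
gripper_width: 0.575
wrist
1868 EDGE z 0.0812 rect [636.2  38.9] [31.2 69.8] 87.1 circ [636.3  39.7] 75.4 px [263.  21.]
3931  z 0.1510 rect [640.3 -31.9] [49.1 48.8] 31.0 circ [640.4 -31.6] 50.2 px [266.  95.]
3404  z 0.1011 rect [ 640.6 -119. ] [67.1 70.3] 84.7 circ [ 641.3 -119.1] 95.4 px [268. 180.]
7970  z 0.2450 rect [ 635.9 -118.9] [49.3 49.5] 51.3 circ [ 635.2 -119.6] 51.7 px [256. 271.]
t 30.68 pos [ 0.6363 -0.1189  0.2783] F [-0.3  0.3 -1.9] w 0.573 q [ 0.47  0.52 -0.54  1.6   0.28  1.13 -0.14]
turn to yaw0 [-0.0037  0.0309  0.0037]
tool shift [0.0069 0.0018 0.0938]
```

```bash
python3 -m creep '[[[-0.003,0.03,0.003,0.004,0.0012,0,0.04],[0,0,0,0,0,0,0.04],[0,0,0,0,0,0,0.04]]]'
python3 st.py 0.6403 -0.1205 0.1843
```

```text
t: 30.93
eef_pos: [0.6383, -0.1196, 0.2772]
tool_rot: [-0.0, 1.0, 0.001, -0.002]
contact_force: [0.5, -0.3, -2.7]
gripper_width: 0.574
t 30.93 pos [ 0.6383 -0.1196  0.2772] F [ 0.5 -0.3 -2.7] w 0.574 q [ 0.47  0.52 -0.54  1.62  0.29  1.09 -0.14]
turn to yaw0 [-0.0005  0.0035  0.0015]
tool shift [0.0024 0.0009 0.0929]
```

```bash
python3 -m creep '[[[0,0.003,0,0.0018,0.0008,0.008,0.04],[0,0,0,0,0,0.015,0.04],[0,0,0,0,0,0.018,0.04],[0,0,0,0,0,0.016,0.04],[0,0,0,0,0,0.01,0.04],[0,0,0,0,0,0.005,0.04],[0,0,0,0,0,0,0.04]]]'
python3 st.py 0.6403 -0.1205 0.1843
```

```text
t: 31.52
eef_pos: [0.6387, -0.1205, 0.2023]
tool_rot: [0.0, 1.0, 0.001, -0.0]
contact_force: [0.0, -0.2, -2.4]
gripper_width: 0.575
t 31.52 pos [ 0.6387 -0.1205  0.2023] F [ 0.  -0.2 -2.4] w 0.575 q [ 0.45  0.59 -0.51  1.68  0.34  0.96 -0.18]
turn to yaw0 [0.0009 0.0009 0.0019]
tool shift [ 0.0016 -0.      0.018 ]
```

```bash
python3 -m creep '[[[0.001,0.001,0.001,0.0008,0,0.006,0.04],[0,0,0,0,0,0.005,0.04],[0,0,0,0,0,0.003,0.04],[0,0,0,0,0,0.001,0.04],[0,0,0,0,0,0,0.04]]]'
python3 st.py 0.6403 -0.1205 0.1843
```

```text
t: 31.93
eef_pos: [0.6408, -0.1206, 0.1878]
tool_rot: [0.0, 1.0, 0.0, 0.002]
contact_force: [0.0, -1.3, -2.2]
gripper_width: 0.576
t 31.93 pos [ 0.6408 -0.1206  0.1878] F [ 0.  -1.3 -2.2] w 0.576 q [ 0.45  0.61 -0.51  1.69  0.35  0.93 -0.19]
turn to yaw0 [ 0.0002 -0.0031  0.0005]
tool shift [-0.0005 -0.0001  0.0035]
```

```bash
python3 -m creep '[[[0,-0.003,0,-0.0008,0,0.001,0.04],[0,0,0,0,0,0.001,0.04],[0,0,0,0,0,0.001,0.04],[0,0,0,0,0,0.001,0.04],[0,0,0,0,0,0.001,0.04]]]'
python3 st.py 0.6403 -0.1205 0.1843
```

```text
t: 32.35
eef_pos: [0.6408, -0.1206, 0.1844]
tool_rot: [0.0, 1.0, 0.0, 0.001]
contact_force: [-3.2, -0.0, 7.9]
gripper_width: 0.576
t 32.35 pos [ 0.6408 -0.1206  0.1844] F [-3.2 -0.   7.9] w 0.576 q [ 0.45  0.62 -0.5   1.69  0.36  0.93 -0.19]
turn to yaw0 [ 0.0009 -0.0024  0.0004]
tool shift [-0.0005 -0.0001  0.0001]
```

```bash
python3 -m creep '[[[0,0,0,0,0,-0.0002,0.053],[0,0,0,0,0,0,0.056],[0,0,0,0,0,0,0.06],[0,0,0,0,0,0,0.07],[0,0,0,0,0,0,0.085],[0,0,0,0,0,0,0.085]]]'
python3 -m creep '[[[0,0,0,0,0,-0.01,0.085],[0,0,0,0,0,-0.02,0.085],[0,0,0,0,0,-0.02,0.085],[0,0,0,0,0,-0.02,0.085],[0,0,0,0,0,-0.02,0.085],[0,0,0,0,0,-0.01,0.085],[0,0,0,0,0,0,0.085]]]'
python3 -m creep '[[[0,0,0,-0.015,0,0,0.085],[0,0,0,-0.025,0,0,0.085],[0,0,0,-0.025,0,0,0.085],[0,0,0,-0.025,0,0,0.085],[0,0,0,-0.025,0,0,0.085],[0,0,0,-0.025,0,0,0.085],[0,0,0,-0.02,0,0,0.085],[0,0,0,-0.005,0,0,0.085],[0,0,0,0,0,0,0.085],[0,0,0,0,0,0,0.085],[0,0,0,0,0,0,0.085]]]'
python3 lids.py 19 wrist top scene
```

```text
t: 32.85
eef_pos: [0.6421, -0.1205, 0.1862]
tool_rot: [0.001, 1.0, 0.0, 0.003]
contact_force: [-0.1, 0.1, -0.8]
gripper_width: 0.991
t: 33.43
eef_pos: [0.641, -0.12, 0.2929]
tool_rot: [0.0, 1.0, 0.001, 0.002]
contact_force: [0.4, 0.1, -0.1]
gripper_width: 0.995
t: 34.35
eef_pos: [0.4674, -0.1196, 0.2858]
tool_rot: [-0.001, 1.0, 0.0, -0.0]
contact_force: [0.9, 0.3, 0.8]
gripper_width: 0.998
wrist
1574 EDGE z 0.0812 rect [636.3  39.9] [32.5 71.9] 85.1 circ [636.5  40.2] 76.8 px [426.  27.]
208 EDGE z 0.1496 rect [638.7  35.6] [27.7  4.8] 1.9 circ [638.6  37.6] 27.7 px [486.   3.]
1925  z 0.0612 rect [638.8 -30.4] [71.1 70.6] 7.0 circ [639.  -30.4] 97.9 px [402.  96.]
3205  z 0.1510 rect [640.1 -31.2] [50.6 49.2] 9.6 circ [640.3 -31.1] 51.7 px [475.  96.]
2455  z 0.1505 rect [ 640.5 -120.7] [50.1 48.6] 6.5 circ [ 640.9 -120.2] 51.1 px [437. 193.]
220  z 0.1015 rect [ 645.5 -221.9] [10.5 31.2] 21.4 circ [ 646.2 -221.6] 32.4 px [404. 265.]
top
356  z 0.1480 rect [ 639.  -120.1] [48.3 48. ] 31.5 circ [ 640.  -120.2] 50.5 px [303. 135.]
353  z 0.1482 rect [637.1 -32.2] [46.5 50.1] 87.2 circ
[... 241 characters left out ...]
.6] [31.1 30. ] 62.8 circ [450.3 194.1] 34.6 px [178. 219.]
scene
306  z 0.1509 rect [639.1 150.5] [47.3 48. ] 80.3 circ [638.6 151.1] 50.6 px [346. 177.]
366  z 0.1506 rect [639.5  57.9] [48.6 49.3] 66.2 circ [639.6  57.8] 52.0 px [308. 188.]
419  z 0.1507 rect [642.  -32.3] [46.6 47.2] 58.9 circ [641.7 -31.9] 49.8 px [268. 203.]
493  z 0.1505 rect [ 642.5 -120.8] [47.4 48.6] 40.3 circ [ 643.  -120.9] 50.8 px [221. 219.]
438  z 0.0803 rect [638.1  59.7] [72.  73.1] 85.5 circ [638.6  59.8] 97.5 px [320. 224.]
596  z 0.1001 rect [ 640.8 -120.5] [70.3 72.5] 83.9 circ [ 641.4 -121.2] 96.5 px [243. 246.]
113  z 0.1023 rect [ 648.3 -222.9] [10.4 33.8] 13.9 circ [ 649.3 -222.7] 33.8 px [167. 271.]
```

View pics/scene19.png

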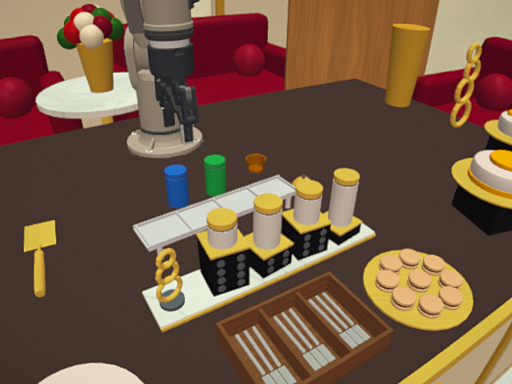

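View pics/top19.png

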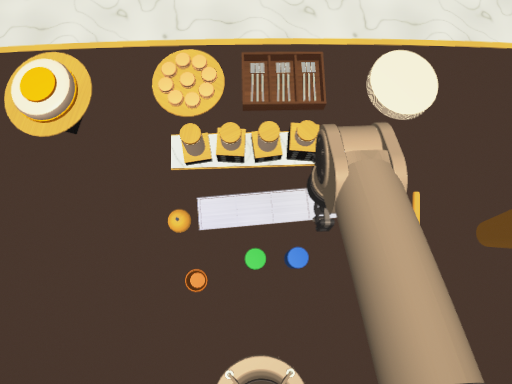

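The scene view shows all four jars upright with level lids at (221,219), (268,203), (308,188) and (346,177). The bell and the ornament at (171,280) have not moved, and the arm is clear.

```bash
python3 -c "
from station import hand_in;print(hand_in())"
```

```text
the job is handed in; nothing more can be done
None
```

All four jars are on the risers in reverse order of height: jar_110 on riser_30, jar_90 on riser_50, jar_70 on riser_70 and jar_50 on riser_90. I handed the job in at about 34.5 s on the robot's clock, with the gripper open and clear of everything.

- **Lids:** they came level within about 1 mm in each camera. The wrist and scene cameras read 150 to 151 mm. The top camera read 148 mm for all four, a common offset of about 2 mm, which is in line with the calibration accuracy.
- **Centring:** in the wrist camera each jar is within about 2.5 mm of its riser's centre. The largest is jar_110, about 2.2 mm off; jar_50 is well under 1 mm off.
- **Set-down force:** the readings I took at touchdown were about 5 to 16 N. The highest was jar_90, at 13.8 N vertical.
- **Bystanders:** the bell and the ornament read the same positions as at the start, within 1 to 2 mm of measurement noise.

The arm drifted sideways by up to about 13 mm on some approaches and descents. I corrected this above the jars before each grasp and set-down. No check failed.

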